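# Make up the dessert kit and the roast kit

## Robot

A 6-joint arm with a two-finger parallel gripper is mounted at the origin on a cart in front of the work surface, level with it; the furniture and walls round the work are solid. World frame = base frame: x ahead of the robot, y to its left, z up, the work surface at z = 0. Lengths are in m, angles in degrees, forces in N, time in s.
With the tool pointing down it reaches from about 0.4 to 0.825 m from the base axis. Payload 7 kg.
Tool frame: the origin (TCP) lies on the centre line of the jaws, within the pads' length; the fingertips stand 8 mm ahead of it and the grasp point (between the pads) lies 11 mm behind it; z points along the fingers, y is the line along which they close (so a half turn about z gives the same grasp; the last joint's range is limited). The gripper opens to 88 mm and grips with 3 to 60 N. Pads are 19 mm wide; open, the fingers measure 130 mm over their backs; the gripper's body (78 mm by 193 mm) begins 47 mm behind the grasp point.
Start: joints at [-47.149, 20.546, 0.682, 0, -70.136, -16.507], TCP at [0.3, -0.605, 0.235] pointing down, gripper open.
Joint ranges: [-176.03, 176.03], [-82.01, 121.73], [-58.28, 71.71], [-173.87, 95.51], [-174.79, -0.11], [-173.66, 173.66]. Speed limits (degrees/s): [136.94, 136.94, 172.46, 180, 180, 180].

## Interface

Orientations are given as [roll, pitch, yaw] about the fixed x, y, z axes, in that order (R = Rz(yaw) Ry(pitch) Rx(roll)).
In Python, from plant import r gives the robot as it stands.
- The arm moves only by the tool carry_out, never from a script. Its argument "targets" is a list of rows, each a list of 6 numbers: the shift along the tool's x, y, z scaled (see below), then the turn, a rotation vector about the tool's x, y, z scaled (see below). A call has 1 to 5 rows; each row shifts and turns the commanded pose from where the row before left it, along the tool's axes as they then stand; what a row does not reach is not made up. The controller multiplies each number of a shift by 0.5 m and each number of a turn by 60 degrees. A row lasts 1/8 s, in which the tool goes at most 62.5 mm and 10.7 degrees, less where a joint would pass 70% of its speed; a pose out of reach is approached as far as the arm can. A call with a number of a shift or a turn outside -1 to 1 is refused whole. A call with a gripper value outside its range is refused whole. "hand" is the opening, from 0 (shut) to 1 (fully open), set as the call begins (left out, the last holds). The fingers move at their own pace and stop on an object; "squeeze" is the grip in N (left out, the last holds). Time passes only in rows, so rows that do not move let the fingers close. It gives the time, the measured TCP pose, the force, the opening and the grip force at its end, in the units of the state.
- r.get_state(): the state, without advancing time (a new reading comes with each control period).
- r.capture(name): name is "side" or "top" or "wrist"; returns the picture (420x560x3 uint8, red, green, blue); there is no depth.
- r.camera_info(name): a dict with "K" (3x3 intrinsics, pixels), "distortion" ([k1, k2, p1, p2, k3] as OpenCV has them; the pictures are not rectified), "eye" and "attitude" of the camera in the world. Camera axes: x right, y down, z forward; pixel columns grow to the right and rows downward; lengths in m; the calibration is good to about 2 mm. A picture is of the moment at which its call begins: read the wrist's pose just before it. camera_info takes no time and is no camera call; for the wrist camera it gives the pose at the moment of the call.
- r.close_job(): hands the job in; it is judged then, once.
The state is a dict: "time_s": time; "joints": joint angles; "qd": joint speeds; "joint_torque": joint torques, N m; "tcp_pos": TCP position; "eef_rot": TCP orientation; "contact_force": force on the tool from outside, world axes, zero at the start; "moment": the same for the moment, N m; "gripper_width": finger opening in m; "gripper_force": force on a finger pad.
Only numpy, scipy, OpenCV 4.12 (cv2) and the standard library are available. Lean on these libraries where they do the work, as an engineer would, in place of code of your own. Each camera call takes 0.05 s, during which the arm holds its last target. There are 200 camera calls.

## Task

Make up two cooking kits from the stock on the worktop. Dessert kit, in the long wooden organiser: the flat brown carton stands on its long side flat on the floor of one compartment and the lemon goes in the other; slide the divider along first, as the carton is longer than either compartment is now. Roast kit, in the translucent tub: the garlic and the spice jar, the jar standing upright; leave the salt shaker standing where it is.

Things in the scene. Friction and masses are not known exactly. Their poses are not given: they have to be found in the camera images.
- organiser: long open wooden organiser bin, fixed to the worktop; outside 126 (x) x 326 (y) x 60 mm high, long axis along its own y. Inside 110 x 310 mm, floor 6 mm above the worktop, walls 8 mm thick. Origin: centre of its underside; z up. (Above the worktop, a wall cabinet hangs at x > 0.57, y < -0.09, z > 0.43 m: keep the wrist clear of it.)
- divider (a joint): slide of the upright 8 mm wooden divider that parts the organiser into two compartments along its y, in m: 0 = middle, + towards the organiser's +y end, stops at -0.055 and +0.055. Takes about 2 N and stays where left; starts within 20 mm of the middle. With value v in mm the compartments are 151 + v (-y side) and 151 - v (+y side) mm long: 206 and 96 at a stop.
- divider_tab (a point): the centre of the finger tab that stands up in the middle of the divider: 12 mm thick along the organiser's y, 40 mm wide along its x, its top 91 mm above the worktop; this point is 76 mm above the worktop, and moves with the divider. Axes as the organiser's.
- tub: loose rectangular pale translucent open food tub with sloping sides, 149 (x) x 172 (y) mm at the rim, 58 mm high, 0.3 kg, upright; flat inner floor 110 (x) x 132 (y) mm, 3 mm above the worktop. Origin: centre of its underside.
- carton: flat oblong brown carton standing on its long narrow side: 37 (x) x 177 (y) mm, 96 mm high, about 0.12 kg. Origin: centre of its underside; long axis along its y.
- lemon: yellow lemon lying on its side, 71 mm long (its x), 53 mm wide (its y), 51 mm high, about 0.09 kg. Origin: centre of its underside as it lies at the start, 26 mm below its middle. At the start it lies on a 14 mm thick wooden chopping board (190 x 100 mm, fixed to the worktop), x level.
- garlic: whitish-pink bulb of garlic, round, 60 mm across at about 25 mm height, 59 mm high with a pointed top, about 0.04 kg. Origin: centre of its underside, z towards the tip. At the start it stands on the same 14 mm thick chopping board, beside the lemon.
- spice_jar: spice jar: straight round jar with a wide screw cap of almost the same width, 46 mm diameter, 106 mm high (taller and straighter than the shaker), about 0.11 kg. Origin: centre of its underside.
- shaker: small grey salt shaker with a narrow waist and a domed pierced top, 44 mm diameter, 90 mm high. Not wanted in either kit. Origin: centre of its underside.
Things that resemble listed ones, but are neither listed nor needed, are in the scene too. What is shaped like the garlic but blue or turquoise is not meant.

How it is judged (in metres and radians):
At the end, for the whole second after the job is handed in: Carton on the organiser floor (within 7 mm), upright within 0.12 rad; lemon inside the organiser on the divider's other side. Garlic inside the tub; spice jar on the tub floor (within 10 mm), upright within 0.12 rad; tub level on the worktop. All released and at rest (x of carton in the frame of organiser between -0.045 and 0.045 m and y of carton in the frame of organiser between -0.08 and 0.08 m and z of carton in the frame of organiser between 0 and 0.013 m and angle between each of carton, spice_jar's own z axis and vertical below 0.12 rad and x of lemon in the frame of organiser between -0.058 and 0.058 m and y of lemon in the frame of organiser between -0.158 and 0.158 m and z of lemon in the frame of organiser between 0 and 0.062 m and ((y of carton in the frame of divider_tab below 0 m and y of lemon in the frame of divider_tab above 0 m) or (y of carton in the frame of divider_tab above 0 m and y of lemon in the frame of divider_tab below 0 m)) and x of garlic in the frame of tub between -0.067 and 0.067 m and y of garlic in the frame of tub between -0.08 and 0.08 m and z of garlic in the frame of tub between -0.002 and 0.062 m and x of spice_jar in the frame of tub between -0.055 and 0.055 m and y of spice_jar in the frame of tub between -0.065 and 0.065 m and z of spice_jar in the frame of tub between -0.002 and 0.012 m and angle between tub's own z axis and vertical below 0.06 rad and linear speed of each of carton, lemon, garlic, spice_jar, tub below 0.02 m/s and angular speed of each of carton, lemon, garlic, spice_jar, tub below 0.3 rad/s); the robot touches nothing.
It fails at once if the salt shaker is moved more than 30 mm or knocked over (distance of shaker from where it was at the start of the episode above 0.03 m or angle between shaker's own z axis and vertical above 0.35 rad).
It also fails if it takes over 120 s, if anything falls off the work surface, if the arm or the gripper's body presses on something with over 40 N, if the wrist force passes 120 N, or if a joint passes its speed limit or range.

## Working session

There is one attempt and no reset: what is moved stays moved. The work goes in short steps, Python scripts to look and compute and a tool call to move; the robot and the scene stay as the last step left them, time stands still between calls to the robot, and variables do not carry over. Pictures are saved under pics/ and viewed, at most 14 in all, crops included, and the job is handed in when it is done.

Besides the shell and the picture viewer there is one more tool, called after "Call:" as name(argument=value, ...), one argument or row to a line, values as JSON. carry_out: Moves the arm, as the interface text tells. Its arguments: {"type":"object","properties":{"targets":{"type":"array","items":{"type":"array","items":{"type":"number","minimum":-1,"maximum":1}}},"hand":{"type":"number"},"squeeze":{"type":"number"}},"required":["targets"]}

```bash
ls; mkdir -p pics; cat > h.py <<'E'
import numpy as np, cv2
from scipy.spatial.transform import Rotation as R
from plant import r
def snap(name,fn,crop=None,scale=1):
    im=r.capture(name)
    np.save('pics/'+fn+'.npy',im)
    save(im,fn,crop,scale)
def save(im,fn,crop=None,scale=1):
    if crop: x0,y0,x1,y1=crop; im=im[y0:y1,x0:x1]
    im=cv2.resize(im,None,fx=scale,fy=scale,interpolation=cv2.INTER_CUBIC)
    cv2.imwrite('pics/'+fn+'.png',im[:,:,::-1])
E
python3 - <<'E'
from h import *
for n in ('side','top','wrist'):
    print(n,r.camera_info(n))
print(r.get_state())
a=r.capture('side');b=r.capture('top')
np.save('pics/side0.npy',a);np.save('pics/top0.npy',b)
save(a,'side0',scale=1.4);save(b,'top0',scale=1.4)
E
```

```text
pics
side {'K': array([[491.27672464,   0.        , 275.24191612],
       [  0.        , 491.27672464, 208.99841082],
       [  0.        ,   0.        ,   1.        ]]), 'distortion': array([-0.11986691,  0.        ,  0.        ,  0.        ,  0.        ]), 'eye': array([0.0477142 , 0.85442035, 0.55718207]), 'attitude': array([-1.18451013e+02, -1.22939379e-02, -1.46860027e+02])}
top {'K': array([[497.70743887,   0.        , 279.57863311],
       [  0.        , 497.70743887, 215.56544303],
       [  0.        ,   0.        ,   1.        ]]), 'distortion': array([-0.09737828,  0.        ,  0.        ,  0.        ,  0.        ]), 'eye': array([0.3860202 , 0.11069623, 1.10617809]), 'attitude': array([-174.0691342 ,    0.71393544,  -89.35747321])}
wrist {'K': array([[339.82106172,   0.        , 283.03559553],
       [  0.        , 339.82106172, 210.93747866],
       [  0.        ,   0.        ,   1.        ]]), 'distortion': array([-0.06962918,  0.        ,  0.        ,  0.        ,  0.        ]), 'eye': array([ 0.22615253, -0.64007155,  0.38351401]), 'attitude': array([1.62589700e+02, 9.67458594e-03, 1.16353775e+02])}
{'time_s': 0.0, 'joints': array([-4.71471796e+01,  2.05904379e+01,  6.33808141e-01, -1.99611584e-02,
       -7.01361687e+01, -1.65078145e+01]), 'qd': array([-0.07007126, -0.01970801,  0.02870965, -0.04403255, -0.045545  ,
        0.03871269]), 'joint_torque': array([-2.41793219e-03, -5.82719028e+01,  2.93055797e+01,  6.99740231e+00,
        6.90367728e-03, -1.02625756e-04]), 'tcp_pos': array([ 0.29932064, -0.60447157,  0.2336347 ]), 'eef_rot': array([ 1.79905694e+02, -8.37949020e-03, -1.53661785e+02]), 'contact_force': array([ 0.05742669, -0.5176591 ,  0.52108403]), 'moment': array([ 0.0283854 ,  0.00492839, -0.00191847]), 'gripper_force': 0.0, 'gripper_width': 0.08739694713762267}
```

View pics/top0.png

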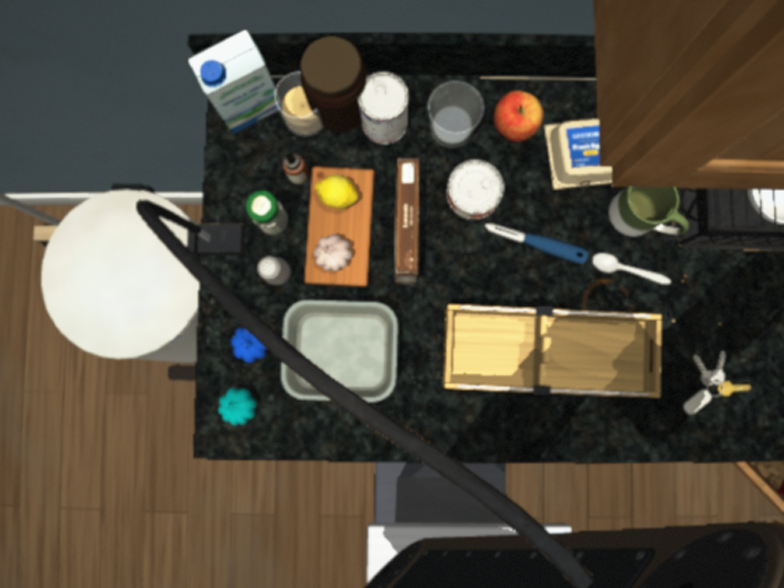

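View pics/side0.png

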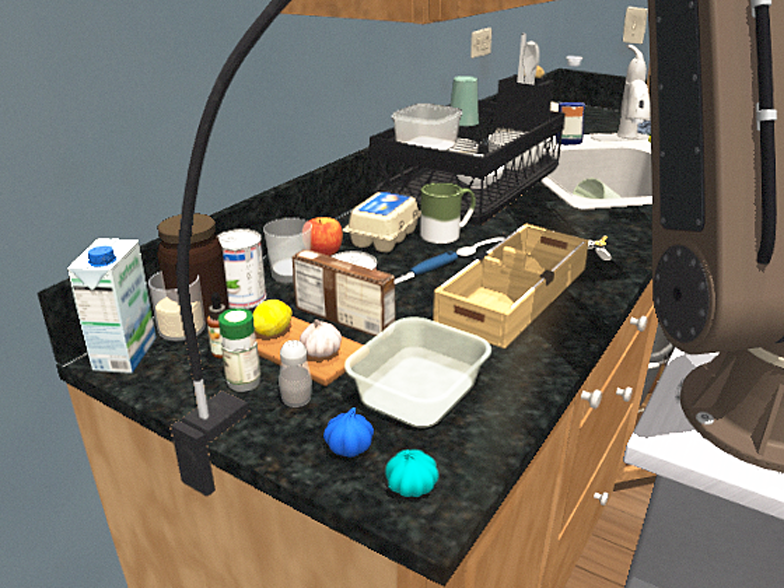

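```bash
python3 - <<'E'
from h import *
a=np.load('pics/side0.npy');b=np.load('pics/top0.npy')
save(b,'t1',(150,90,480,300),2.4)
save(a,'s1',(140,130,430,345),2.7)
E
```

```text
(no output)
```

View pics/t1.png

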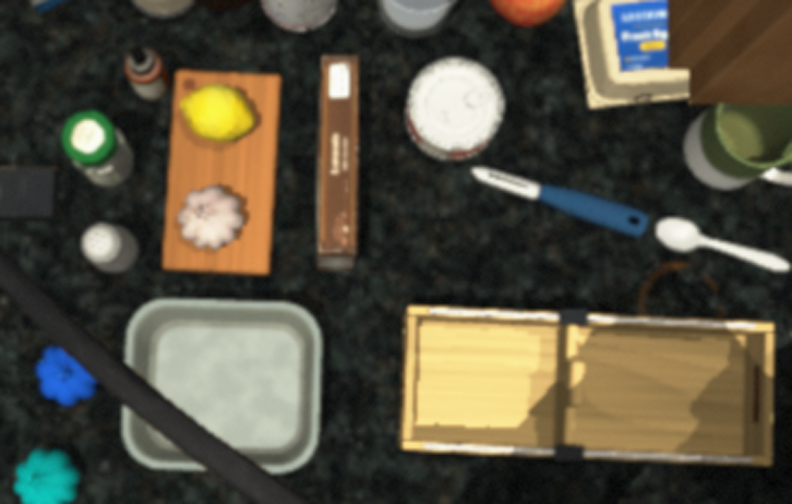

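View pics/s1.png

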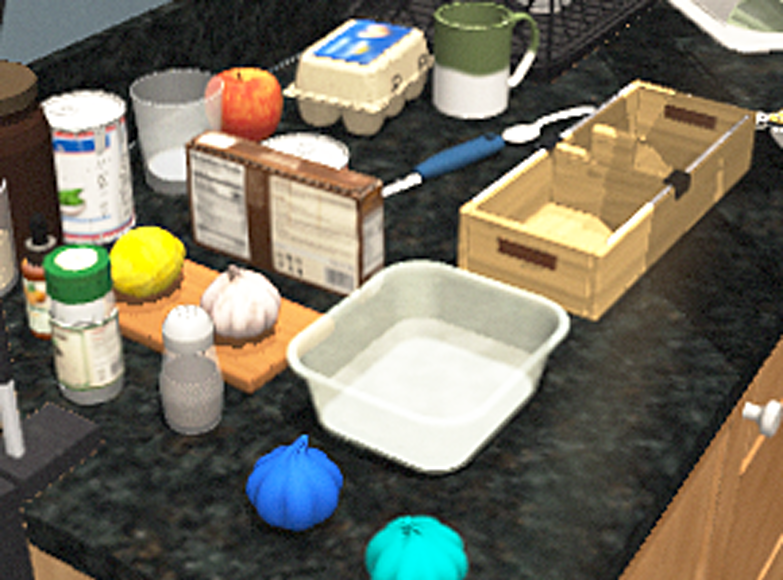

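```bash
cat >> h.py <<'E'
CI={n:r.camera_info(n) for n in('side','top')}
def ray(ci,uv):
    p=cv2.undistortPoints(np.array([[uv]],float),ci['K'],ci['distortion'])[0,0]
    d=R.from_euler('xyz',ci['attitude'],degrees=True).apply([p[0],p[1],1.]); return np.array(ci['eye']),d/np.linalg.norm(d)
def tri(rs):
    A=sum(np.eye(3)-np.outer(d,d) for o,d in rs);b=sum((np.eye(3)-np.outer(d,d))@o for o,d in rs)
    p=np.linalg.solve(A,b); return p,max(np.linalg.norm(np.cross(p-o,d)) for o,d in rs)
def onz(ry,z): o,d=ry; return o+d*(z-o[2])/d[2]
def proj(ci,P):
    Rm=R.from_euler('xyz',ci['attitude'],degrees=True).as_matrix().T
    return cv2.projectPoints(np.atleast_2d(np.array(P,float)),cv2.Rodrigues(Rm)[0],-Rm@ci['eye'],ci['K'],ci['distortion'])[0][:,0]
T=lambda x,y:ray(CI['top'],(150+x/2.4,90+y/2.4))
S=lambda x,y:ray(CI['side'],(140+x/2.7,130+y/2.7))
E
python3 - <<'E'
from h import *
np.set_printoptions(precision=4,suppress=True)
for n,t,s in [('garlic tip',(210,213),(237,270)),('garlic',(211,216),(241,305)),('jartop',(90,133),(80,258)),('shaker',(103,243),(190,312)),('lemon',(218,112),(147,262)),
 ('c+x+y',(322,57),(188,148)),('c-x+y',(318,250),(362,203)),('c+x-y',(357,57),(205,132)),('c-x-y',(356,250),(384,182)),('tub',(222,384),(428,341)),
 ('o+y+x',(405,307),(460,208)),('o-y+x',(774,322),(638,80)),('o-y-x',(772,465),(755,112)),('o+y-x',(403,450),(597,260)),('tab',(563,385),(618,138))]:
    print(n,*tri([T(*t),S(*s)]))
print('tubrim',[onz(T(*p),.058) for p in [(122,384),(322,384),(222,298),(222,470)]])
print('org rim',[onz(T(*p),.06) for p in [(405,307),(774,322),(772,465),(403,450)]])
print('tab z.091, divider top .06',onz(T(560,385),.091),onz(T(563,330),.06),onz(T(563,440),.06))
print('black clips', onz(T(572,317),.06),onz(T(568,452),.06))
print('mug',onz(T(740,150),.08),'cabinet front/left corners',proj(CI['top'],[[.57,-.09,.43],[.8,-.09,.43]])*1.4)
# neck: match top polyline to side polyline
sp=np.array([(203,400),(193,330),(186,240),(190,170),(200,120),(225,60),(250,30),(285,0)])/1.4
sf=np.concatenate([np.linspace(sp[i],sp[i+1],20) for i in range(len(sp)-1)])
for q in [(200,238),(170,215),(145,208),(160,225),(200,275),(250,322),(320,378),(400,430),(500,500),(580,580)]:
    t=ray(CI['top'],(q[0]/1.4,q[1]/1.4)); c=[(tri([t,ray(CI['side'],u)]),u) for u in sf]; best=min(c,key=lambda k:k[0][1]); print(q,best[0],best[1]*1.4)
E
```

```text
garlic tip [0.5731 0.216  0.065 ] 0.0015542394121574542
garlic [0.5736 0.2167 0.0358] 0.000793792467794635
jartop [0.6323 0.3153 0.1054] 0.0017580991507108118
shaker [0.5414 0.3058 0.0884] 0.0009424577602650122
lemon [0.6694 0.2118 0.039 ] 0.0012300542554331787
c+x+y [0.7055 0.1161 0.0886] 0.002293659035972302
c-x+y [0.5341 0.1179 0.0882] 0.002343694026853434
c+x-y [0.7077 0.0869 0.0905] 0.0005418833157219532
c-x-y [0.5343 0.0856 0.0919] 0.0017738570574030795
tub [0.4216 0.2029 0.0521] 0.00032577999327185566
o+y+x [0.4895 0.042  0.0626] 0.0007285258340627186
o-y+x [ 0.4782 -0.2876  0.0594] 0.002210221194826669
o-y-x [ 0.3547 -0.2822  0.058 ] 0.0008324120987227503
o+y-x [0.367  0.0439 0.055 ] 0.0019918519609209025
tab [ 0.4188 -0.0923  0.0892] 0.003548877242696624
tubrim [array([0.42  , 0.2905, 0.058 ]), array([0.4221, 0.1145, 0.058 ]), array([0.497 , 0.2037, 0.058 ]), array([0.3461, 0.201 , 0.058 ])]
org rim [array([0.4904, 0.0422, 0.06  ]), array([ 0.4802, -0.2865,  0.06  ]), array([ 0.354 , -0.2818,  0.06  ]), array([0.3653, 0.0434, 0.06  ])]
tab z.091, divider top .06 [ 0.422 -0.0
[... 461 characters left out ...]
2]), np.float64(4.6870584192746014e-05)) [236.8421  45.7895]
(160, 225) (array([0.5765, 0.4284, 0.2194]), np.float64(0.0001616111773820671)) [189.3158 282.6316]
(200, 275) (array([0.5486, 0.4307, 0.0714]), np.float64(0.022121660667622584)) [203. 400.]
(250, 322) (array([0.4728, 0.2828, 0.4866]), np.float64(0.05493406941788904)) [285.   0.]
(320, 378) (array([0.4533, 0.2436, 0.4892]), np.float64(0.09459010445537898)) [285.   0.]
(400, 430) (array([0.4396, 0.1988, 0.5018]), np.float64(0.13435346718469146)) [285.   0.]
(500, 500) (array([0.4231, 0.1528, 0.5321]), np.float64(0.18126469409324406)) [285.   0.]
(580, 580) (array([0.4042, 0.1324, 0.5711]), np.float64(0.2192233036698243)) [285.   0.]
```

```bash
python3 - <<'E'
from h import *
b=np.load('pics/top0.npy').astype(int).sum(2)//3
from scipy.ndimage import map_coordinates as mc
def prof(p,q,f):
    p,q=np.array(p)/1.4,np.array(q)/1.4; d=(q-p)/np.linalg.norm(q-p); c=p+f*(q-p); n=np.array([-d[1],d[0]])
    s=np.arange(-15,15.1,1); pts=c[:,None]+n[:,None]*s
    print(np.round(c*1.4),mc(b,[pts[1],pts[0]],order=1))
prof((145,208),(200,237),.4)
prof((145,208),(200,237),.7)
prof((160,222),(200,260),.2)
prof((160,222),(200,260),.7)
prof((300,355),(400,430),.2)
prof((300,355),(400,430),.5)
prof((500,500),(585,580),0)
prof((500,500),(585,580),.5)
o,d=ray(CI['top'],(585/1.4,580/1.4)); print(o+d*.38/-d[2])
for q,de in [((175,238),.6),((250,318),.5),((320,375),.43),((400,430),.4),((500,500),.38)]:
    o,d=ray(CI['top'],(q[0]/1.4,q[1]/1.4)); print(q,o+d*de/-d[2])
E
```

```text
[167. 220.] [111 103 109 146 200 222 222 202 134  60  23  18  18  23  63 136 195 203
 157  85  36  29  32  34  35  36  36  40  60 114 183]
[184. 228.] [ 86  86  87  87  87  91 106 124 109  63  29  19  21  42 103 174 215 223
 223 224 224 218 192 130  62  36  34  34  36  38  39]
[168. 230.] [202 185 122  54  21  21  25  54 117 180 214 222 218 188 124  53  32  32
  35  35  37  36  37  58 118 193 226 232 233 234 234]
[188. 249.] [ 85  90  85  65  47  35  29  25  28  34  39  45  46  46  42  34  27  29
  29  33  36  37  39  40  45  95 167 220 232 233 234]
[320. 370.] [189 189 191 189 188 187 186 185 184 184 183 183 181 156  98  50  42  44
  45  46  48  49  51  51  50  48  52  85 115 121 111]
[350. 392.] [198 197 196 194 192 190 188 186 181 165 143 121 105  76  48  41  48  50
  51  52  52  53  54  52  51  47  44  41  40  41  40]
[500. 500.] [90 88 89 85 82 78 78 77 71 55 39 29 34 38 39 41 45 46 47 48 47 47 45 41
 39 41 45 49 49 49 48]
[542. 540.] [103 144 190 230 242 244 234 196 120  59  38  44  46  47  46  48  49  49
  49  48  43  38  33  29  23  19  22  23  24  23  21]
[0.27623197 0.01019283 0.72617809]
(175, 238) [0.50324312 0.31145457 0.50617809]
(250, 318) [0.42507059 0.21983868 0.60617809]
(320, 375) [0.38486959 0.1600261  0.67617809]
(400, 430) [0.35433923 0.11044475 0.70617809]
(500, 500) [0.31901128 0.05635547 0.72617809]
```

```bash
cat >> h.py <<'E'
np.set_printoptions(precision=4,suppress=True)
def plan(*wps,step=.05,ang=9.):
    """wps: (x,y,z,yaw[,pitch,roll]) TCP poses; prints tool-frame rows in the move's units"""
    s=r.get_state(); p=s['tcp_pos']; q=R.from_euler('xyz',s['eef_rot'],degrees=True)
    print('now',s['time_s'],p,s['eef_rot'],'w',s['gripper_width'])
    for w in wps:
        rpy=[180 if len(w)<6 else w[5],0 if len(w)<5 else w[4],w[3]]
        P=np.array(w[:3]);Q=R.from_euler('xyz',rpy,degrees=True)
        rv=(q.inv()*Q).as_rotvec(degrees=True); n=int(max(1,np.ceil(np.linalg.norm(P-p)/step),np.ceil(np.linalg.norm(rv)/ang)))
        rows=[];d=R.from_rotvec(rv/n,degrees=True);dp=(P-p)/n
        for i in range(n):
            rows.append(np.round(np.r_[q.inv().apply(dp)/.5,rv/n/60],3).tolist()); q=q*R.from_rotvec(np.array(rows[-1][3:])*60,degrees=True)
        p=P;print(w,n);print(*rows,sep='\n')
E
python3 - <<'E'
from h import *
print('bottle',onz(T(143,60),.07),'can',onz(T(455,108),.05))
plan((.40,-.19,.26,-180),(.40,-.05,.26,-180))
E
```

```text
bottle [0.7099 0.2781 0.07  ] can [ 0.6731 -0.0035  0.05  ]
now 0.1 [ 0.2994 -0.6045  0.2337] [ 179.9156   -0.0073 -153.6595] w 0.08773739078304746
(0.4, -0.19, 0.26, -180) 9
[-0.061, 0.073, -0.006, 0.0, -0.0, 0.049]
[-0.057, 0.076, -0.006, 0.0, -0.0, 0.049]
[-0.053, 0.078, -0.006, 0.0, -0.0, 0.049]
[-0.049, 0.081, -0.006, 0.0, -0.0, 0.049]
[-0.045, 0.084, -0.006, 0.0, -0.0, 0.049]
[-0.04, 0.086, -0.006, 0.0, -0.0, 0.049]
[-0.036, 0.088, -0.006, 0.0, -0.0, 0.049]
[-0.031, 0.089, -0.006, 0.0, -0.0, 0.049]
[-0.027, 0.091, -0.006, 0.0, -0.0, 0.049]
(0.4, -0.05, 0.26, -180) 3
[0.0, 0.093, 0.0, 0.0, -0.0, -0.001]
[0.0, 0.093, 0.0, 0.0, -0.0, -0.001]
[-0.0, 0.093, 0.0, 0.0, -0.0, -0.001]
```

Call:
carry_out(
  targets=[
    [-0.061,0.073,-0.006,0,0,0.049],
    [-0.057,0.076,-0.006,0,0,0.049],
    [-0.053,0.078,-0.006,0,0,0.049],
    [-0.049,0.081,-0.006,0,0,0.049],
    [-0.045,0.084,-0.006,0,0,0.049],
  ],
)

```text
time_s: 0.72
tcp_pos: [0.3552, -0.3728, 0.2494]
eef_rot: [180.0, -0.0, -168.5]
contact_force: [0.5, 0.6, -0.2]
gripper_width: 0.0879
gripper_force: 0.0
```

Call:
carry_out(
  targets=[
    [-0.04,0.086,-0.006,0,0,0.049],
    [-0.036,0.088,-0.006,0,0,0.049],
    [-0.031,0.089,-0.006,0,0,0.049],
    [-0.027,0.091,-0.006,0,0,0.049],
    [0,0,0,0,0,0],
  ],
)

```text
time_s: 1.35
tcp_pos: [0.4001, -0.1876, 0.2619]
eef_rot: [180.0, 0.1, -179.9]
contact_force: [-0.1, -0.1, 0.8]
gripper_width: 0.0877
gripper_force: 0.0
```

```bash
python3 - <<'E'
from h import *
s=r.get_state();print(s['time_s'],s['tcp_pos'],s['eef_rot'],s['joints'],s['contact_force'])
ci=r.camera_info('wrist');print(ci['eye'],ci['attitude'])
snap('wrist','w1',scale=1.4)
import pickle;pickle.dump(ci,open('w1.pkl','wb'))
E
```

```text
1.35 [ 0.4001 -0.1876  0.2619] [ 179.9795    0.06   -179.9088] [  0.5782  -3.2864 -24.4541  -0.0214 -68.772  -90.4793] [-0.1313 -0.0949  0.8474]
[ 0.3182 -0.1871  0.4117] [162.4773   0.0692  90.1083]
```

View pics/w1.png

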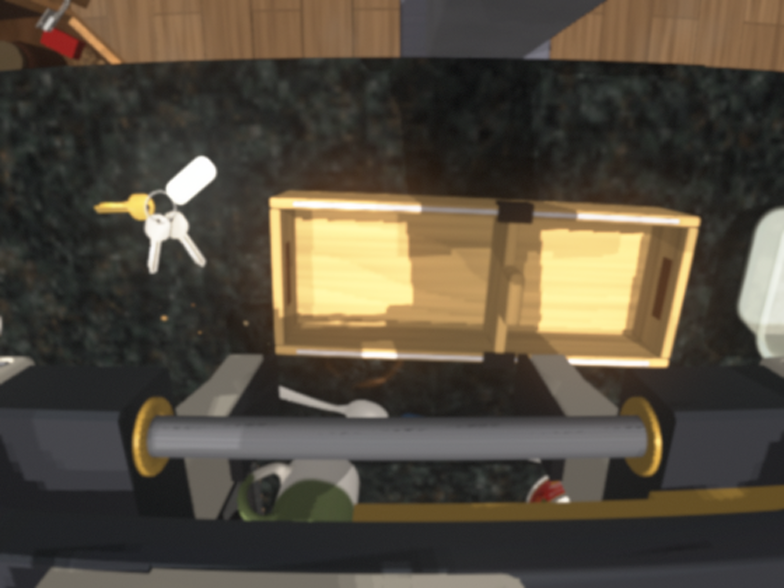

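```bash
python3 - <<'E'
from h import *
import pickle;ci=pickle.load(open('w1.pkl','rb'))
W=lambda u,v:ray(ci,(u/1.4,v/1.4))
print(onz(W(513,290),.091),onz(W(498,280),.06), tri([W(513,290),T(563,385)]))
print('rim',[onz(W(*p),.06) for p in[(271,197),(698,219),(667,366),(277,354)]])
print('rim tri',[tri([W(*p),T(*t)]) for p,t in [((271,197),(772,465)),((698,219),(403,450)),((667,366),(405,307)),((277,354),(774,322))]])
plan((.424,-.095,.20,-180),(.424,-.095,.077,-180))
E
```

```text
[ 0.4153 -0.1048  0.091 ] [ 0.4167 -0.1091  0.06  ] (array([ 0.4237, -0.0968,  0.0613]), np.float64(0.0007404154464565319))
rim [array([ 0.3539, -0.2793,  0.06  ]), array([0.3679, 0.0419, 0.06  ]), array([0.4906, 0.0388, 0.06  ]), array([ 0.4794, -0.284 ,  0.06  ])]
rim tri [(array([ 0.3537, -0.278 ,  0.0679]), np.float64(0.0009428129487370101)), (array([0.3667, 0.043 , 0.0588]), np.float64(0.0014303418393776)), (array([0.4915, 0.0415, 0.0564]), np.float64(0.0009105173735153458)), (array([ 0.4798, -0.2852,  0.0602]), np.float64(0.0012006405947179101))]
now 1.4 [ 0.3998 -0.1888  0.2617] [ 179.9938    0.0253 -179.9152] w 0.08736769067499536
(0.424, -0.095, 0.2, -180) 3
[-0.016, 0.062, 0.041, 0.0, 0.0, 0.0]
[-0.016, 0.062, 0.041, 0.0, 0.0, 0.0]
[-0.016, 0.062, 0.041, 0.0, 0.0, 0.0]
(0.424, -0.095, 0.077, -180) 3
[0.0, -0.0, 0.082, 0.0, 0.0, 0.0]
[0.0, -0.0, 0.082, 0.0, 0.0, 0.0]
[0.0, -0.0, 0.082, 0.0, 0.0, 0.0]
```

Call:
carry_out(
  targets=[
    [-0.016,0.059,0.041,0,0,0],
    [-0.016,0.059,0.041,0,0,0],
    [-0.016,0.059,0.041,0,0,0.03],
    [0,0,0.082,0,0,0],
    [0,0,0.082,0,0,0],
  ],
)

```text
time_s: 2.02
tcp_pos: [0.4237, -0.1021, 0.1169]
eef_rot: [180.0, 0.0, 178.1]
contact_force: [0.1, 0.7, -1.1]
gripper_width: 0.0875
gripper_force: 0.0
```

Call:
carry_out(
  targets=[
    [0,0,0.06,0,0,0],
    [0,0,0.02,0,0,0],
  ],
)

```text
time_s: 2.28
tcp_pos: [0.4223, -0.1027, 0.0763]
eef_rot: [-179.9, -0.2, 178.0]
contact_force: [-0.2, -0.5, 1.3]
gripper_width: 0.0879
gripper_force: 0.0
```

Call:
carry_out(
  targets=[
    [0,0,0,0,0,0],
    [0,0,0,0,0,0],
    [0,0,0,0,0,0],
    [0,0,0,0,0,0],
  ],
  hand=0,
  squeeze=15,
)

```text
time_s: 2.78
tcp_pos: [0.4241, -0.1015, 0.0787]
eef_rot: [180.0, 0.1, 178.1]
contact_force: [-0.2, -0.1, 0.5]
gripper_width: 0.0533
gripper_force: 0.0
```

Call:
carry_out(
  targets=[
    [0,0,0,0,0,0],
    [0,0,0,0,0,0],
    [0,0,0,0,0,0],
    [0,0,0,0,0,0],
    [0,0,0,0,0,0],
  ],
)

```text
time_s: 3.4
tcp_pos: [0.4237, -0.1016, 0.078]
eef_rot: [-180.0, -0.0, 178.1]
contact_force: [-0.2, -0.7, 0.8]
gripper_width: 0.0117
gripper_force: 15.0
```

Call:
carry_out(
  targets=[
    [0,0.01,0,0,0,0],
    [0,0.01,0,0,0,0],
    [0,0.01,0,0,0,0],
    [0,0.01,0,0,0,0],
  ],
)

```text
time_s: 3.9
tcp_pos: [0.4244, -0.0812, 0.0781]
eef_rot: [180.0, 0.0, 178.1]
contact_force: [1.9, -2.1, -2.6]
gripper_width: 0.0121
gripper_force: 15.0
```

Call:
carry_out(
  targets=[
    [0,0.01,0,0,0,0],
    [0,0.01,0,0,0,0],
    [0,0.006,0,0,0,0],
    [0,0,0,0,0,0],
  ],
)

```text
time_s: 4.4
tcp_pos: [0.4249, -0.0681, 0.078]
eef_rot: [180.0, 0.0, 178.1]
contact_force: [1.3, 1.3, -2.5]
gripper_width: 0.0118
gripper_force: 15.0
```

Call:
carry_out(
  targets=[
    [0,0.004,0,0,0,0],
    [0,0.004,0,0,0,0],
    [0,0,0,0,0,0],
  ],
)

```text
time_s: 4.78
tcp_pos: [0.425, -0.0655, 0.0781]
eef_rot: [-179.9, -0.0, 178.1]
contact_force: [5.0, -10.1, -5.5]
gripper_width: 0.0118
gripper_force: 15.0
```

Call:
carry_out(
  targets=[
    [0,-0.005,0,0,0,0],
    [0,0,0,0,0,0],
    [0,0,0,0,0,0],
  ],
  hand=1,
)

```text
time_s: 5.15
tcp_pos: [0.4247, -0.067, 0.0781]
eef_rot: [180.0, -0.0, 178.1]
contact_force: [-0.1, -1.2, 0.8]
gripper_width: 0.0366
gripper_force: 0.0
```

Call:
carry_out(
  targets=[
    [0,0,-0.08,0,0,0],
    [0,0,-0.08,0,0,0],
    [0,0,-0.08,0,0,0],
    [0,0,0,0,0,0],
  ],
)

```text
time_s: 5.65
tcp_pos: [0.4266, -0.0666, 0.2011]
eef_rot: [179.9, 0.3, 178.1]
contact_force: [0.1, 0.7, -0.2]
gripper_width: 0.0763
gripper_force: 0.0
```

```bash
python3 - <<'E'
from h import *
plan((.60,.101,.21,180))
E
```

```text
now 5.65 [ 0.4266 -0.0666  0.2011] [179.9139   0.3471 178.1165] w 0.07634438732128736
(0.6, 0.101, 0.21, 180) 5
[-0.067, 0.069, -0.003, 0.0, 0.001, -0.006]
[-0.068, 0.069, -0.003, 0.0, 0.001, -0.006]
[-0.068, 0.068, -0.003, 0.0, 0.001, -0.006]
[-0.068, 0.068, -0.003, 0.0, 0.001, -0.006]
[-0.069, 0.068, -0.003, 0.0, 0.001, -0.006]
```

Call:
carry_out(
  targets=[
    [-0.067,0.069,-0.003,0,0,-0.006],
    [-0.068,0.069,-0.003,0,0,-0.006],
    [-0.068,0.068,-0.003,0,0,-0.006],
    [-0.068,0.068,-0.003,0,0,-0.006],
    [-0.069,0.068,-0.003,0,0,-0.006],
  ],
)

```text
time_s: 6.28
tcp_pos: [0.5989, 0.1015, 0.2044]
eef_rot: [-180.0, -0.1, 179.9]
contact_force: [0.0, -0.3, -0.1]
gripper_width: 0.0878
gripper_force: 0.0
```

Call:
carry_out(
  targets=[
    [0,0,0,0,0,0],
    [0,0,0,0,0,0],
  ],
)

```text
time_s: 6.52
tcp_pos: [0.5976, 0.1003, 0.2041]
eef_rot: [-180.0, -0.1, 179.9]
contact_force: [-0.9, -0.5, 0.3]
gripper_width: 0.0873
gripper_force: 0.0
```

```bash
python3 - <<'E'
from h import *
s=r.get_state();print(s['time_s'],s['tcp_pos'],s['eef_rot'],s['joints'])
ci=r.camera_info('wrist');print(ci['eye'],ci['attitude'])
snap('wrist','w2',scale=1.4)
import pickle;pickle.dump(ci,open('w2.pkl','wb'))
E
```

```text
6.525 [0.5976 0.1003 0.2041] [-179.9528   -0.137   179.8959] [  27.9639   15.3967  -10.7861   -0.0254  -63.9603 -118.0567]
[0.5162 0.1012 0.3542] [162.6693   0.1347  89.9114]
```

View pics/w2.png

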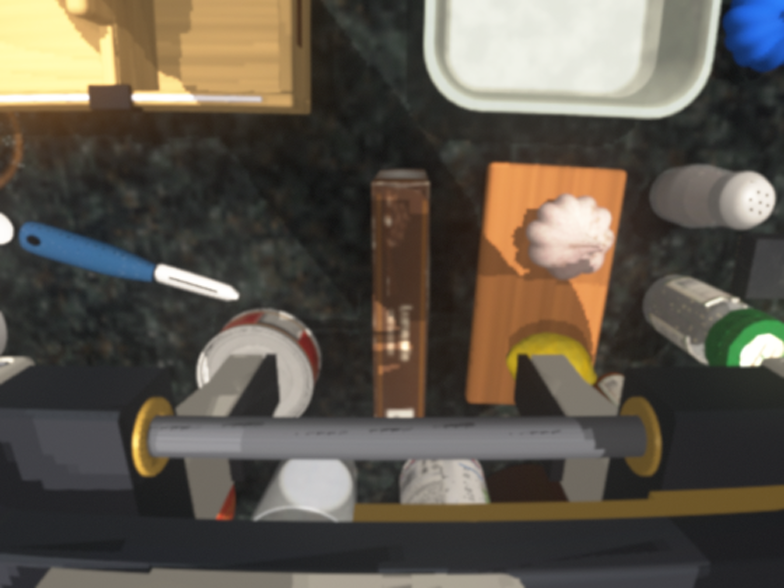

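```bash
python3 - <<'E'
from h import *
import pickle;ci=pickle.load(open('w2.pkl','rb'))
W=lambda u,v:ray(ci,(u/1.4,v/1.4))
print('carton',[onz(W(*p),.096) for p in[(372,183),(431,183),(373,415),(425,415)]])
for n,w,t in [('c-x+y',(431,183),(318,250)),('c-x-y',(372,183),(356,250)),('c+x+y',(426,415),(322,72)),('garlic tip',(603,241),(210,213)),('garlic',(569,236),(211,216)),('shaker',(747,198),(103,243)),('lemon',(553,362),(218,112)),('can',(262,362),(455,108))]: print(n,tri([W(*w),T(*t)]))
print('shaker base est',onz(W(685,196),.02))
print('tub rim',[onz(W(*p),.058) for p in[(570,115),(424,30),(718,60)]])
plan((.612,.1005,.067,180))
E
```

```text
carton [array([0.5342, 0.0877, 0.096 ]), array([0.5342, 0.1191, 0.096 ]), array([0.6745, 0.086 , 0.096 ]), array([0.6745, 0.1182, 0.096 ])]
c-x+y (array([0.5339, 0.1188, 0.1025]), np.float64(0.00018829166051294088))
c-x-y (array([0.534 , 0.0874, 0.1032]), np.float64(0.0007372441801589655))
c+x+y (array([0.7068, 0.1199, 0.0443]), np.float64(0.0025002394820242196))
garlic tip (array([0.5639, 0.211 , 0.1062]), np.float64(0.000562179324644357))
garlic (array([0.5731, 0.2168, 0.0394]), np.float64(0.0004468843384362818))
shaker (array([0.5415, 0.3064, 0.0821]), np.float64(5.705360717164177e-05))
lemon (array([0.6688, 0.2142, 0.0374]), np.float64(0.002589509560274951))
can (array([ 0.6863, -0.0101, -0.0025]), np.float64(0.0013981090740555343))
shaker base est [0.5468 0.3055 0.02  ]
tub rim [array([0.4966, 0.2037, 0.058 ]), array([0.4512, 0.1164, 0.058 ]), array([0.4628, 0.2912, 0.058 ])]
now 6.575 [0.5975 0.0999 0.2047] [-179.9693   -0.0934  179.8757] w 0.08745921804108062
(0.612, 0.1005, 0.067, 180) 3
[-0.01, 0.0, 0.092, -0.0, -0.001, -0.001]
[-0.01, 0.0, 0.092, -0.0, -0.001, -0.001]
[-0.01, 0.0, 0.092, -0.0, -0.001, -0.001]
```

Call:
carry_out(
  targets=[
    [-0.01,0.004,0.07,0,0,0],
    [-0.01,0,0.08,0,0,0],
    [-0.01,0,0.08,0,0,0],
    [0,0,0.044,0,0,0],
    [0,0,0,0,0,0],
  ],
  hand=0.75,
)

```text
time_s: 7.2
tcp_pos: [0.6116, 0.101, 0.0671]
eef_rot: [-179.9, -0.2, 179.8]
contact_force: [-0.4, 0.1, 1.7]
gripper_width: 0.0661
gripper_force: 0.0
```

Call:
carry_out(
  targets=[
    [0,0,0,0,0,0],
    [0,0,0,0,0,0],
    [0,0,0,0,0,0],
    [0,0,0,0,0,0],
    [0,0,0,0,0,0],
  ],
  hand=0,
  squeeze=20,
)

```text
time_s: 7.82
tcp_pos: [0.6137, 0.1025, 0.0694]
eef_rot: [180.0, 0.1, 179.9]
contact_force: [-2.1, 1.5, 6.0]
gripper_width: 0.0368
gripper_force: 20.0
```

Call:
carry_out(
  targets=[
    [0,0,-0.04,0,0,0],
    [0,0,-0.07,0,0,0],
    [0,0,-0.08,0,0,0],
    [0,0,-0.07,0,0,0],
    [0,0,0,0,0,0],
  ],
)

```text
time_s: 8.45
tcp_pos: [0.6147, 0.1028, 0.2016]
eef_rot: [179.9, 0.3, 179.9]
contact_force: [0.2, -0.2, -1.2]
gripper_width: 0.0369
gripper_force: 20.0
```

```bash
python3 - <<'E'
from h import *
plan((.421,-.181,.20,-91.8))
E
```

```text
now 8.45 [0.6147 0.1028 0.2016] [179.8886   0.2743 179.897 ] w 0.036923806599757684
(0.421, -0.181, 0.2, -91.8) 10
[0.039, -0.057, 0.0, -0.0, 0.001, -0.147]
[0.047, -0.05, 0.0, -0.0, 0.001, -0.147]
[0.054, -0.042, 0.0, -0.0, 0.001, -0.147]
[0.06, -0.034, 0.0, -0.0, 0.001, -0.147]
[0.064, -0.024, 0.0, -0.0, 0.001, -0.147]
[0.067, -0.014, 0.0, -0.0, 0.001, -0.147]
[0.069, -0.003, 0.0, -0.0, 0.001, -0.147]
[0.068, 0.007, 0.0, -0.0, 0.001, -0.147]
[0.066, 0.018, 0.001, -0.0, 0.001, -0.147]
[0.063, 0.028, 0.001, -0.0, 0.001, -0.147]
```

Call:
carry_out(
  targets=[
    [0.039,-0.057,0,0,0,-0.147],
    [0.047,-0.05,0,0,0,-0.147],
    [0.054,-0.042,0,0,0,-0.147],
    [0.06,-0.034,0,0,0,-0.147],
    [0.064,-0.024,0,0,0,-0.147],
  ],
)

```text
time_s: 9.07
tcp_pos: [0.5148, -0.0403, 0.1973]
eef_rot: [179.9, -0.1, -135.7]
contact_force: [0.3, 0.1, -0.9]
gripper_width: 0.0369
gripper_force: 20.0
```

Call:
carry_out(
  targets=[
    [0.067,-0.014,0,0,0,-0.147],
    [0.069,-0.003,0,0,0,-0.147],
    [0.068,0.007,0,0,0,-0.147],
    [0.066,0.018,0,0,0,-0.147],
    [0.063,0.028,0,0,0,-0.147],
  ],
)

```text
time_s: 9.7
tcp_pos: [0.4176, -0.1814, 0.1975]
eef_rot: [179.9, 0.0, -91.6]
contact_force: [0.1, 0.2, -2.5]
gripper_width: 0.0367
gripper_force: 20.0
```

Call:
carry_out(
  targets=[
    [0,0,0,0,0,0],
    [0,0,0,0,0,0],
  ],
)

```text
time_s: 9.95
tcp_pos: [0.4188, -0.1807, 0.1979]
eef_rot: [180.0, 0.0, -92.0]
contact_force: [0.6, 0.2, -1.1]
gripper_width: 0.0369
gripper_force: 20.0
```

```bash
python3 - <<'E'
from h import *
plan((.421,-.181,.15,-91.8))
snap('wrist','w3',scale=1.4)
E
```

```text
now 9.95 [ 0.4188 -0.1807  0.1979] [179.9526   0.0117 -92.0413] w 0.03685234646098893
(0.421, -0.181, 0.15, -91.8) 1
[0.001, -0.004, 0.096, 0.001, 0.0, -0.004]
```

View pics/w3.png

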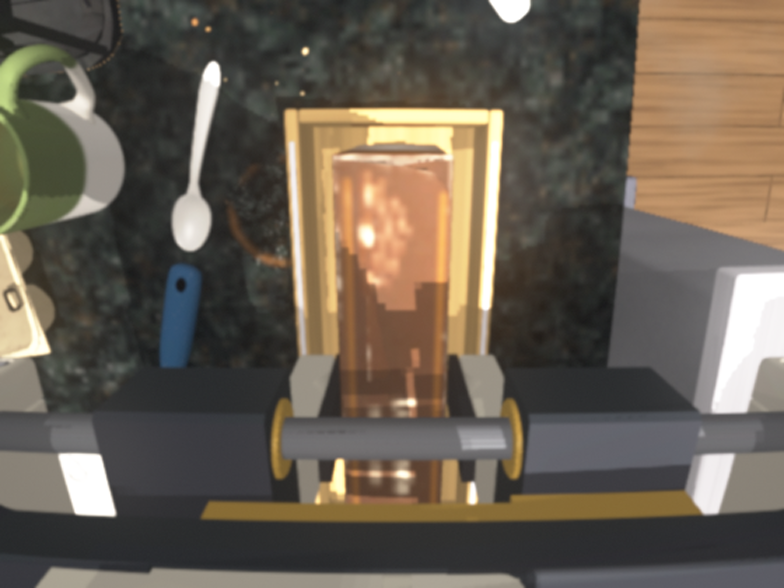

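Call:
carry_out(
  targets=[
    [0,-0.004,0.06,0,0,-0.004],
    [0,0,0.07,0,0,0],
    [0,0,0.06,0,0,0],
    [0,0,0.034,0,0,0],
    [0,0,0,0,0,0],
  ],
)

```text
time_s: 10.62
tcp_pos: [0.4205, -0.1802, 0.0852]
eef_rot: [179.8, -0.0, -91.7]
contact_force: [0.0, 0.1, -2.2]
gripper_width: 0.0366
gripper_force: 20.0
```

Call:
carry_out(
  targets=[
    [0,0,0.012,0,0,0],
    [0,0,0,0,0,0],
  ],
)

```text
time_s: 10.88
tcp_pos: [0.4214, -0.1806, 0.0808]
eef_rot: [-180.0, 0.0, -91.7]
contact_force: [0.6, 0.1, -1.4]
gripper_width: 0.0368
gripper_force: 20.0
```

Call:
carry_out(
  targets=[
    [0,0,0.006,0,0,0],
    [0,0,0.004,0,0,0],
    [0,0,0,0,0,0],
  ],
)

```text
time_s: 11.25
tcp_pos: [0.421, -0.1808, 0.0755]
eef_rot: [180.0, 0.0, -91.7]
contact_force: [0.1, 0.2, -0.7]
gripper_width: 0.037
gripper_force: 20.0
```

Call:
carry_out(
  targets=[
    [0,0,0.002,0,0,0],
    [0,0,0,0,0,0],
    [0,0,0,0,0,0],
  ],
)

```text
time_s: 11.62
tcp_pos: [0.4209, -0.1809, 0.0752]
eef_rot: [180.0, -0.0, -91.7]
contact_force: [-2.3, 2.6, 7.2]
gripper_width: 0.0367
gripper_force: 20.0
```

Call:
carry_out(
  targets=[
    [0,0,0,0,0,0],
    [0,0,0,0,0,0],
    [0,0,0,0,0,0],
    [0,0,0,0,0,0],
  ],
  hand=0.7,
)

```text
time_s: 12.12
tcp_pos: [0.4211, -0.1808, 0.0745]
eef_rot: [180.0, -0.0, -91.7]
contact_force: [-0.8, -0.4, -0.2]
gripper_width: 0.0607
gripper_force: 0.0
```

Call:
carry_out(
  targets=[
    [0,0,-0.06,0,0,0],
    [0,0,-0.08,0,0,0],
    [0,0,-0.08,0,0,0],
    [0,0,0,0,0,0],
  ],
)

```text
time_s: 12.62
tcp_pos: [0.4231, -0.181, 0.1876]
eef_rot: [-179.6, -0.0, -91.6]
contact_force: [0.8, 0.6, -0.8]
gripper_width: 0.0615
gripper_force: 0.0
```

```bash
python3 - <<'E'
from h import *
plan((.5,.05,.2,-90),(.573,.2165,.2,-90))
snap('top','t2',(280,80,560,300),2.6)
E
```

```text
now 12.625 [ 0.4231 -0.181   0.1876] [-179.6394   -0.0218  -91.6474] w 0.06150683782329931
(0.5, 0.05, 0.2, -90) 5
[-0.093, -0.028, -0.005, -0.001, -0.0, -0.005]
[-0.093, -0.029, -0.005, -0.001, -0.0, -0.005]
[-0.093, -0.029, -0.005, -0.001, -0.0, -0.005]
[-0.093, -0.03, -0.005, -0.001, -0.0, -0.005]
[-0.093, -0.03, -0.005, -0.001, -0.0, -0.005]
(0.573, 0.2165, 0.2, -90) 4
[-0.083, -0.036, -0.0, -0.0, -0.0, -0.001]
[-0.083, -0.036, -0.0, -0.0, -0.0, -0.001]
[-0.083, -0.036, -0.0, -0.0, -0.0, -0.001]
[-0.083, -0.037, -0.0, -0.0, -0.0, -0.001]
```

View pics/t2.png

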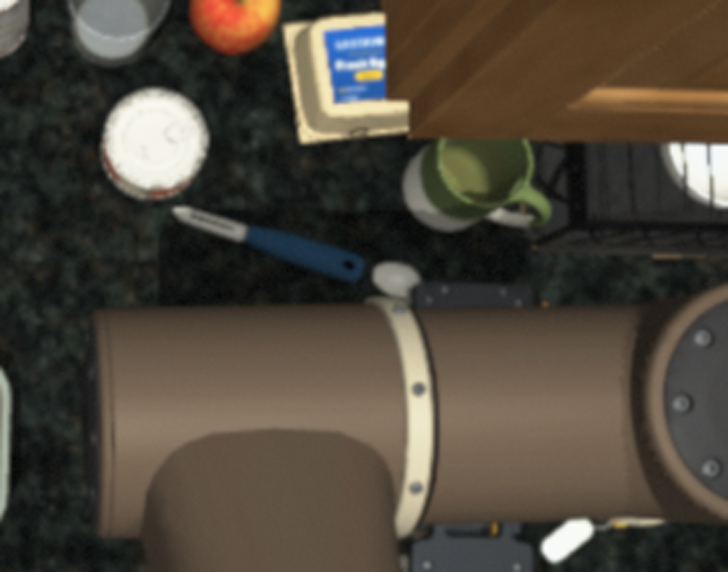

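```bash
python3 - <<'E'
from h import *
s=r.get_state();print(s['joints'])
for z in (.4,.45,.5,.55,.6): print(z,(proj(CI['top'],[.423,-.181,z])-[280,80])*2.6,(proj(CI['top'],[.423,.01,z])-[280,80])*2.6)
snap('side','s2',scale=1.4)
E
```

```text
[  1.5061   2.0661 -29.7225  -0.0035 -58.026   -3.1791]
0.4 [[543.2729 423.1431]] [[200.1465 420.5471]]
0.45 [[581.9382 418.2883]] [[214.1305 415.5177]]
0.5 [[626.5428 412.6494]] [[230.3937 409.6639]]
0.55 [[678.509  406.0259]] [[249.5404 402.7658]]
0.6 [[739.7192 398.1451]] [[272.4082 394.5178]]
```

View pics/s2.png

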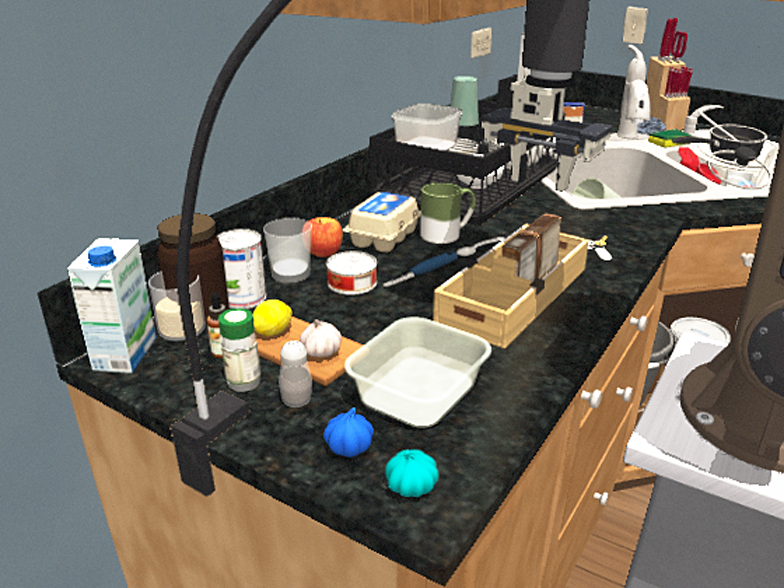

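```bash
python3 - <<'E'
from h import *
plan((.42,.17,.15,-90),(.5735,.2165,.093,-90),(.5735,.2165,.033,-90))
E
```

```text
now 12.725 [ 0.421  -0.1807  0.1846] [-179.9554    0.0227  -91.6878] w 0.061328108312189614
(0.42, 0.17, 0.15, -90) 8
[-0.088, 0.003, 0.009, -0.0, 0.0, -0.004]
[-0.088, 0.002, 0.009, -0.0, 0.0, -0.004]
[-0.088, 0.002, 0.009, -0.0, 0.0, -0.004]
[-0.088, 0.002, 0.009, -0.0, 0.0, -0.004]
[-0.088, 0.001, 0.009, -0.0, 0.0, -0.004]
[-0.088, 0.001, 0.009, -0.0, 0.0, -0.004]
[-0.088, 0.001, 0.009, -0.0, 0.0, -0.004]
[-0.088, 0.0, 0.009, -0.0, 0.0, -0.004]
(0.5735, 0.2165, 0.093, -90) 4
[-0.023, -0.077, 0.029, -0.0, 0.0, 0.001]
[-0.023, -0.077, 0.029, -0.0, 0.0, 0.001]
[-0.023, -0.077, 0.029, -0.0, 0.0, 0.001]
[-0.023, -0.077, 0.029, -0.0, 0.0, 0.001]
(0.5735, 0.2165, 0.033, -90) 2
[0.0, 0.0, 0.06, -0.0, 0.0, -0.0]
[0.0, 0.0, 0.06, -0.0, 0.0, -0.0]
```

Call:
carry_out(
  targets=[
    [-0.088,0.003,0.004,0,0,-0.004],
    [-0.088,0.002,0.006,0,0,-0.004],
    [-0.088,0.002,0.01,0,0,-0.004],
    [-0.088,0.002,0.01,0,0,-0.004],
    [-0.088,0.001,0.01,0,0,-0.004],
  ],
  hand=0.85,
)

```text
time_s: 13.35
tcp_pos: [0.4197, 0.0403, 0.1632]
eef_rot: [179.9, -0.1, -90.5]
contact_force: [0.6, -0.1, -0.1]
gripper_width: 0.0746
gripper_force: 0.0
```

Call:
carry_out(
  targets=[
    [-0.088,0.001,0.01,0,0,-0.004],
    [-0.088,0.001,0.01,0,0,-0.004],
    [-0.088,0,0.01,0,0,-0.004],
    [0,0,0,0,0,0],
  ],
)

```text
time_s: 13.85
tcp_pos: [0.4195, 0.173, 0.1478]
eef_rot: [179.9, -0.1, -89.6]
contact_force: [-0.2, -0.5, 0.5]
gripper_width: 0.0742
gripper_force: 0.0
```

Call:
carry_out(
  targets=[
    [-0.023,-0.077,0.028,0,0,0],
    [-0.023,-0.077,0.028,0,0,0],
    [-0.023,-0.077,0.028,0,0,0],
    [-0.023,-0.077,0.028,0,0,0],
    [0,0,0,0,0,0],
  ],
)

```text
time_s: 14.48
tcp_pos: [0.5747, 0.2167, 0.0901]
eef_rot: [179.8, -0.2, -89.8]
contact_force: [-1.1, -0.5, -0.3]
gripper_width: 0.0749
gripper_force: 0.0
```

```bash
python3 - <<'E'
from h import *
print(r.get_state()['joints'])
plan((.5735,.2165,.033,-90))
snap('top','t3',(100,60,480,330),2)
E
```

```text
[ 38.8538  22.2768 -17.3052  -0.0034 -50.6986 -38.7001]
now 14.475 [0.5747 0.2167 0.0901] [179.7794  -0.1734 -89.8482] w 0.0748749209059932
(0.5735, 0.2165, 0.033, -90) 2
[0.0, 0.001, 0.057, 0.002, -0.001, 0.001]
[0.0, 0.001, 0.057, 0.002, -0.001, 0.001]
```

View pics/t3.png

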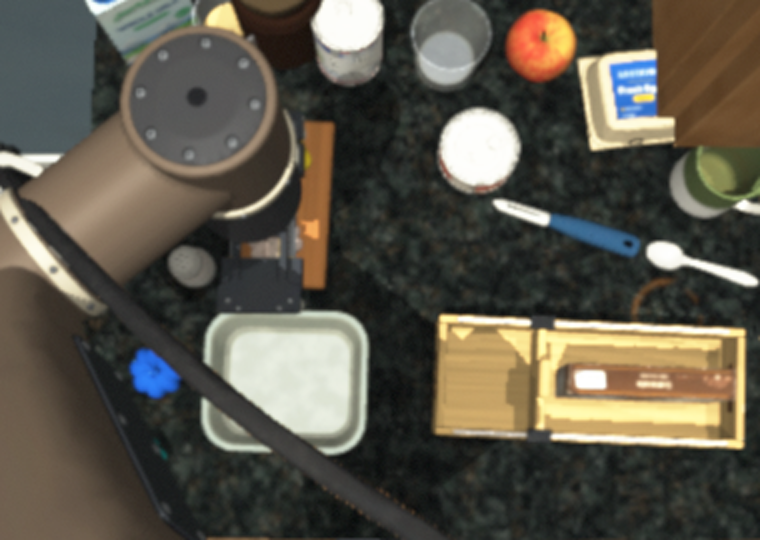

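Call:
carry_out(
  targets=[
    [0,0,0.057,0.001,0,0],
    [0,0,0.057,0.001,0,0],
    [0,0,0,0,0,0],
  ],
)

```text
time_s: 14.9
tcp_pos: [0.5717, 0.2162, 0.0347]
eef_rot: [179.9, -0.2, -89.8]
contact_force: [-0.4, 0.4, 0.2]
gripper_width: 0.0745
gripper_force: 0.0
```

Call:
carry_out(
  targets=[
    [0,0,0,0,0,0],
    [0,0,0,0,0,0],
    [0,0,0,0,0,0],
    [0,0,0,0,0,0],
  ],
  hand=0,
  squeeze=10,
)

```text
time_s: 15.4
tcp_pos: [0.5746, 0.2183, 0.0379]
eef_rot: [-179.8, 0.1, -89.7]
contact_force: [-1.2, -0.2, 7.4]
gripper_width: 0.0562
gripper_force: 10.0
```

Call:
carry_out(
  targets=[
    [0,0,-0.04,0,0,0],
    [0,0.01,-0.06,0,0,0],
    [0.01,0.04,-0.02,0,0,0],
    [0.024,0.076,-0.004,0,0,0],
    [0.024,0.076,0,0,0,0],
  ],
)

```text
time_s: 16.02
tcp_pos: [0.4721, 0.1882, 0.0987]
eef_rot: [-179.8, 0.0, -89.8]
contact_force: [-0.2, 0.4, -0.4]
gripper_width: 0.0562
gripper_force: 10.0
```

```bash
python3 - <<'E'
from h import *
plan((.4215,.17,.105,-90),(.4215,.17,.04,-90))
E
```

```text
now 16.025 [0.4721 0.1882 0.0987] [-179.8494    0.0373  -89.7774] w 0.056237632422153724
(0.4215, 0.17, 0.105, -90) 2
[0.018, 0.051, -0.006, -0.001, 0.0, 0.002]
[0.018, 0.051, -0.006, -0.001, 0.0, 0.002]
(0.4215, 0.17, 0.04, -90) 2
[0.0, 0.0, 0.065, -0.0, 0.0, -0.0]
[0.0, 0.0, 0.065, -0.0, 0.0, -0.0]
```

Call:
carry_out(
  targets=[
    [0.018,0.05,-0.004,0,0,0],
    [0.018,0.05,0,0,0,0],
    [0,0,0,0,0,0],
    [0,0,0.06,0,0,0],
    [0,0,0.056,0,0,0],
  ],
)

```text
time_s: 16.65
tcp_pos: [0.4242, 0.1711, 0.0422]
eef_rot: [-179.8, 0.1, -89.7]
contact_force: [-0.7, 0.2, -0.6]
gripper_width: 0.0564
gripper_force: 10.0
```

Call:
carry_out(
  targets=[
    [0,0,0,0,0,0],
    [0,0,0,0,0,0],
  ],
)

```text
time_s: 16.9
tcp_pos: [0.424, 0.1708, 0.043]
eef_rot: [-179.8, 0.0, -89.7]
contact_force: [-0.2, 0.1, -0.0]
gripper_width: 0.0564
gripper_force: 10.0
```

Call:
carry_out(
  targets=[
    [0,0,0.014,0,0,0],
    [0,0,0.012,0,0,0],
    [0,0,0,0,0,0],
  ],
)

```text
time_s: 17.27
tcp_pos: [0.423, 0.1701, 0.029]
eef_rot: [-179.9, -0.0, -89.8]
contact_force: [-0.2, 0.4, -0.2]
gripper_width: 0.0559
gripper_force: 10.0
```

Call:
carry_out(
  targets=[
    [0,0,0,0,0,0],
    [0,0,0,0,0,0],
    [0,0,0,0,0,0],
    [0,0,0,0,0,0],
  ],
  hand=0.75,
)

```text
time_s: 17.77
tcp_pos: [0.4233, 0.1703, 0.0293]
eef_rot: [-179.9, 0.0, -89.8]
contact_force: [-0.6, 0.9, -0.1]
gripper_width: 0.0657
gripper_force: 0.0
```

Call:
carry_out(
  targets=[
    [0,0,-0.05,0,0,0],
    [0,0,-0.08,0,0,0],
    [0,0,-0.06,0,0,0],
    [0,0,0,0,0,0],
  ],
)

```text
time_s: 18.27
tcp_pos: [0.4243, 0.1714, 0.1266]
eef_rot: [-179.7, 0.2, -89.7]
contact_force: [-0.2, -0.9, -0.8]
gripper_width: 0.0657
gripper_force: 0.0
```

```bash
python3 - <<'E'
from h import *
s=r.get_state();print(s['joints'].tolist(),s['tcp_pos'].tolist(),s['eef_rot'].tolist())
E
```

```text
[46.87562654590422, 5.711581634562837, -34.79627304721567, 0.14464666539468043, -49.116418588126045, -46.703778450027094] [0.4242577913646027, 0.17137317610638497, 0.12661668830885792] [-179.66235455617755, 0.19797387601222505, -89.7332523697143]
```

Call:
carry_out(
  targets=[
    [0,0,0,0.13,0,0],
    [0,0,0,0.13,0,0],
    [0,0,0,0,0,0],
    [0,0,0,0,0,0],
  ],
)

```text
time_s: 18.77
tcp_pos: [0.4252, 0.1687, 0.1249]
eef_rot: [-165.2, -0.2, -89.9]
contact_force: [0.8, 0.2, 0.5]
gripper_width: 0.0657
gripper_force: 0.0
```

```bash
python3 - <<'E'
from h import *
s=r.get_state();print(s['joints'].tolist(),s['tcp_pos'].tolist(),s['eef_rot'].tolist())
E
```

```text
[55.39452327188451, -1.7895325896063565, -53.68520682333351, 23.611544502606407, -31.953007740834877, -74.71140559065101] [0.42519381096669623, 0.16866430323485904, 0.12491857327199643] [-165.21938249328886, -0.23456460930568382, -89.89501854378966]
```

Call:
carry_out(
  targets=[
    [0,0,0,0,0.13,0],
    [0,0,0,0,0.13,0],
    [0,0,0,0,0,0],
    [0,0,0,0,0,0],
  ],
)

```text
time_s: 19.27
tcp_pos: [0.4254, 0.1688, 0.1244]
eef_rot: [-164.7, -15.3, -94.0]
contact_force: [-0.1, -0.5, 0.4]
gripper_width: 0.0657
gripper_force: 0.0
```

```bash
python3 - <<'E'
from h import *
s=r.get_state();print(s['joints'].tolist(),s['tcp_pos'].tolist(),s['eef_rot'].tolist())
E
```

```text
[61.91979154856952, 5.345048945062058, -49.97322410988419, 28.582097615474975, -46.033398559410536, -85.97230655162669] [0.42536841730873187, 0.16879486372823993, 0.12443410590184124] [-164.71228417825833, -15.277135027170752, -94.03918139158864]
```

```bash
cat > km.py <<'E'
from h import *
from scipy.optimize import least_squares
D=[([-47.147,20.59,.634,-.02,-70.136,-16.508],[.29932,-.60447,.2336],[179.906,-.008,-153.662]),
([.578,-3.286,-24.454,-.021,-68.772,-90.479],[.4001,-.1876,.2619],[179.98,.06,-179.909]),
([27.964,15.397,-10.786,-.025,-63.96,-118.057],[.5976,.1003,.2041],[-179.953,-.137,179.896]),
([1.506,2.066,-29.72,-.0035,-58.026,-3.179],[.421,-.1807,.1846],[-179.955,.023,-91.688]),
([38.854,22.277,-17.305,-.003,-50.699,-38.7],[.5747,.2167,.0901],[179.779,-.173,-89.848]),
([46.8756,5.7116,-34.7963,.1446,-49.1164,-46.7038],[.42426,.17137,.12662],[-179.662,.198,-89.733]),
([55.3945,-1.7895,-53.6852,23.6115,-31.953,-74.7114],[.42519,.16866,.12492],[-165.219,-.2346,-89.895]),
([61.9198,5.345,-49.9732,28.5821,-46.0334,-85.9723],[.42537,.16879,.12443],[-164.712,-15.277,-94.039])]
E_=lambda a,x:R.from_euler(a,x,degrees=True)
def fk(j,k,s4=1,full=False):
    a1,z0,L2,A,Df,d,d2,h=k
    R1=E_('z',j[0]);Rf=R1*E_('y',j[1]-j[2]);R4=Rf*E_('x',s4*j[3]);R5=R4*E_('y',-j[4])
    el=R1.apply([a1,-d2,z0])+ (R1*E_('y',j[1])).apply([0,0,L2]); w0=el+Rf.apply([Df,0,A]); w=w0+R4.apply([0,-d,0]); tz=R5.apply([1,0,0])
    Q=R5*E_('y',90)*E_('z',0)   # x->?; tool z = R5 x
    T_=Q*E_('z',S6*j[5]+C6)
    p=w+h*tz
    return (p,T_,R1.apply([a1,-d2,z0]),el,w0,w) if full else (p,T_)
S6,C6=-1,0
def resid(k,s4):
    o=[]
    for j,p,e in D:
        pp,q=fk(j,k,s4); o+=list(pp-p)
    return np.array(o)
def orierr(s4):
    return [np.linalg.norm((fk(j,[0]*8,s4)[1].inv()*E_('xyz',e)).as_rotvec(degrees=True)) for j,p,e in D]
E
python3 - <<'E'
import km;from km import *
for s4 in(1,-1):
    for S in(1,-1):
        for C in (0,90,180,270):
            km.S6,km.C6=S,C;e=orierr(s4)
            if max(e)<60: print(s4,S,C,np.round(e,2))
for s4 in (1,-1):
    f=least_squares(resid,[0,.4,.4,.02,.4,.1,.09,.33],args=(s4,)); print(s4,f.x,np.abs(f.fun).max())
E
```

```text
1 -1 270 [ 0.04  0.04  0.05  0.14  0.01  0.29 47.22 57.16]
-1 -1 270 [0.   0.   0.   0.14 0.   0.   0.   0.  ]
1 [ 0.0084 -0.1636  0.5624 -0.0434  0.4854 -0.255   0.4556 -0.079 ] 0.07243036979176765
-1 [-0.0005  0.1989  0.6021 -0.0002  0.464   0.1928 -0.001   0.3705] 0.000959280511889482
```

```bash
cat >> km.py <<'E'
S6,C6=-1,270
K=[0,.1989,.602,0,.464,.1928,0,.3705]
LO=np.array([-176,-82,-58.28,-173.8,-174.7,-.11*0-173.6]);
LIM=np.array([[-176.03,176.03],[-82.01,121.73],[-58.28,71.71],[-173.87,95.51],[-174.79,-.11],[-173.66,173.66]])
def fk_(j,full=False): return fk(j,K,-1,full)
def ik(p,Q,j0):
    def f(j):
        pp,q=fk_(j); return np.r_[(pp-p)*10,(q.inv()*Q).as_rotvec()]
    s=least_squares(f,j0,x_scale=50); return s.x,np.abs(s.fun).max()
_n=[(.592,.423,.05),(.59,.417,.22),(.542,.359,.457)]
for q,z in [((168,230),.60),((250,320),.69),((320,372),.74),((400,430),.76),((542,540),.80)]: _n.append(onz(ray(CI['top'],(q[0]/1.4,q[1]/1.4)),z))
NECK=np.concatenate([np.linspace(_n[i],_n[i+1],15) for i in range(len(_n)-1)])
def segd(P,a,b):
    t=np.clip((P-a)@(b-a)/((b-a)@(b-a)),0,1); return np.linalg.norm(P-a-t[:,None]*(b-a),axis=1).min()
def clear(j):
    p,q,sh,el,w0,w=fk_(j,True); x=(w0-w)/np.linalg.norm(w0-w)
    tz=q.apply([0,0,1]);ty=q.apply([0,1,0]);g=p-.011*tz
    return dict(cross=segd(NECK,w,w0+x*.06)-.055,fore=segd(NECK,el,w0)-.065,tool=segd(NECK,p-.06*tz,w)-.055,body=segd(NECK,g-.08*tz-.097*ty,g-.08*tz+.097*ty)-.045)
def pose(g,t,az,flip=False,roll=0):
    """grasp point g, tilt t from vertical towards azimuth az; closing axis horizontal unless inplane"""
    t,az=np.radians([t,az]);z=np.array([np.sin(t)*np.cos(az),np.sin(t)*np.sin(az),-np.cos(t)]);y=np.array([-np.sin(az),np.cos(az),0.])
    if roll: y=np.cross(z,y)
    if flip:y=-y
    x=np.cross(y,z);return np.array(g)+.011*z,R.from_matrix(np.c_[x,y,z])
def ok(j): return np.min([j-LIM[:,0],LIM[:,1]-j])
E
python3 - <<'E'
from km import *
print(np.array(_n)[3:])
def scan(g,azs,ts,roll):
    for az in azs:
        for t in ts:
            for fl in(0,1):
                p,Q=pose(g,t,az,fl,roll)
                for j0 in ([40,25,-20,0,-50,-60],[40,25,-20,0,-50,60]):
                    j,e=ik(p,Q,j0)
                    if e<1e-3 and ok(j)>2:
                        c=clear(j); print(az,t,fl,np.round(j),'m%.3f'%min(c.values()),{k:round(v,3) for k,v in c.items()});break
print('jar');scan((.632,.315,.078),(0,20,40,60,80),(15,30,45),0)
print('lemon');scan((.669,.213,.046),(-13,),(0,15,25,35),1)
E
```

```text
Traceback (most recent call last):
NameError: name '_n' is not defined
```

```bash
cat >> km.py <<'E'
def scan(g,azs,ts,roll):
    for az in azs:
        for t in ts:
            for fl in(0,1):
                p,Q=pose(g,t,az,fl,roll)
                for j0 in ([40,25,-20,0,-50,-60],[40,25,-20,0,-50,60]):
                    j,e=ik(p,Q,j0)
                    if e<1e-3 and ok(j)>2:
                        c=clear(j); print(az,t,fl,np.round(j),'m%.3f'%min(c.values()),[round(v,3) for k,v in c.items()]);break
E
python3 - <<'E'
from km import *
print('jar');scan((.632,.315,.078),(0,20,40,60,80),(15,30,45),0)
print('lemon');scan((.669,.213,.046),(-13,),(0,15,25,35),1)
E
```

```text
jar
0 15 0 [  47.   25.  -27.   22.  -30. -156.] m-0.023 [np.float64(-0.005), np.float64(0.121), np.float64(-0.004), np.float64(-0.023)]
0 15 1 [ 47.  25. -27.  22. -30.  24.] m-0.023 [np.float64(-0.005), np.float64(0.121), np.float64(-0.004), np.float64(-0.023)]
20 15 0 [  45.   24.  -25.   14.  -28. -127.] m-0.022 [np.float64(0.015), np.float64(0.101), np.float64(0.026), np.float64(-0.022)]
20 15 1 [ 45.  24. -25.  14. -28.  53.] m-0.022 [np.float64(0.015), np.float64(0.101), np.float64(0.026), np.float64(-0.022)]
40 15 0 [ 43.  25. -20.   1. -31. -94.] m0.011 [np.float64(0.011), np.float64(0.058), np.float64(0.054), np.float64(0.012)]
40 15 1 [ 43.  25. -20.   1. -31.  86.] m0.011 [np.float64(0.011), np.float64(0.058), np.float64(0.054), np.float64(0.012)]
40 45 0 [ 32.  21. -21. -57.  -7. -27.] m-0.012 [np.float64(-0.012), np.float64(0.016), np.float64(0.074), np.float64(0.048)]
60 15 0 [ 39.  26. -14.  -9. -37. -63.] m-0.018 [np.float64(-0.018), np.float64(0.008), np.float64(0.066), np.float64(0.045)]
60 15 1 [ 39.  26. -14.  -9. -37. 117.] m-0.018 [np.float64(-0.018), np.float6
[... 989 characters left out ...]
119), np.float64(0.011), np.float64(0.089), np.float64(0.108)]
80 45 1 [  16.   29.   -5.  -57.  -49. -170.] m0.011 [np.float64(0.119), np.float64(0.011), np.float64(0.089), np.float64(0.108)]
lemon
-13 0 0 [ 34.  32.  -8.  -0. -49. 133.] m-0.061 [np.float64(-0.045), np.float64(-0.061), np.float64(0.141), np.float64(0.141)]
-13 0 1 [ 34.  32.  -8.   0. -49. -47.] m-0.061 [np.float64(-0.045), np.float64(-0.061), np.float64(0.141), np.float64(0.141)]
-13 15 0 [ 38.  27. -30.  27. -26. 105.] m0.059 [np.float64(0.059), np.float64(0.09), np.float64(0.085), np.float64(0.141)]
-13 15 1 [ 38.  27. -30.  27. -26. -75.] m0.059 [np.float64(0.059), np.float64(0.09), np.float64(0.085), np.float64(0.141)]
```

```bash
python3 - <<'E' | sort -t m -k2 -n | awk '/m0/' | sort -k1 | awk '{print}' | grep -E "m0.0(2|3|4|5|6)|m0.1" | cut -c1-110
from km import *
scan((.632,.315,.082),(30,35,40,45,50,60,70,80),(18,22,26,45,50,55,60),0)
E
```

```text
30 50 0 [ 20.  20. -21. -99.  -7.  15.] m0.035 [np.float64(0.077), np.float64(0.044), np.float64(0.07), np.flo
30 55 0 [   7.   24.  -30. -130.  -25.   57.] m0.028 [np.float64(0.232), np.float64(0.028), np.float64(0.071),
30 60 0 [   2.   27.  -36. -139.  -38.   70.] m0.021 [np.float64(0.26), np.float64(0.021), np.float64(0.072), 
35 50 0 [ 21.  21. -20. -90. -11.   9.] m0.043 [np.float64(0.063), np.float64(0.043), np.float64(0.073), np.fl
35 55 0 [   9.   23.  -26. -117.  -24.   45.] m0.028 [np.float64(0.218), np.float64(0.028), np.float64(0.074),
35 60 0 [   3.   27.  -32. -128.  -36.   62.] m0.021 [np.float64(0.267), np.float64(0.021), np.float64(0.075),
40 22 0 [ 43.  22. -26.   3. -19. -96.] m0.021 [np.float64(0.055), np.float64(0.092), np.float64(0.065), np.fl
40 22 1 [ 43.  22. -26.   3. -19.  84.] m0.021 [np.float64(0.055), np.float64(0.092), np.float64(0.065), np.fl
40 26 0 [ 43.  21. -31.   6. -12. -99.] m0.026 [np.float64(0.084), np.float64(0.119), np.float64(0.067), np.fl
40 26 1 [ 43.  21. -31.   6. -12.  81.] m0.026 [np.float64(0.084), np.float64(0.119), np.float64(0.06
[... 1640 characters left out ...]
4(0.044), np.float64(0.07), np.flo
50 50 0 [ 17.  22. -17. -79. -25.  10.] m0.031 [np.float64(0.092), np.float64(0.031), np.float64(0.081), np.fl
50 55 0 [ 11.  24. -19. -92. -31.  28.] m0.022 [np.float64(0.184), np.float64(0.022), np.float64(0.082), np.fl
60 45 0 [ 21.  23. -14. -62. -30.  -1.] m0.027 [np.float64(0.047), np.float64(0.027), np.float64(0.083), np.fl
60 50 0 [ 15.  24. -14. -73. -34.  12.] m0.022 [np.float64(0.118), np.float64(0.022), np.float64(0.085), np.fl
80 60 0 [  6.  34.  -6. -74. -60.  31.] m0.027 [np.float64(0.263), np.float64(0.027), np.float64(0.096), np.fl
80 60 1 [   6.   34.   -6.  -74.  -60. -149.] m0.027 [np.float64(0.263), np.float64(0.027), np.float64(0.096),
```

```bash
cat >> km.py <<'E'
def path(*wps,step=.05,ang=9.,j0=None):
    """wps: (p,Rot). prints rows, and min clearance / joint margin along the way"""
    s=r.get_state(); p=s['tcp_pos']; q=R.from_euler('xyz',s['eef_rot'],degrees=True); j=s['joints']
    print('now',s['time_s'],p,s['eef_rot'],'w',s['gripper_width'])
    for P,Q in wps:
        rv=(q.inv()*Q).as_rotvec(degrees=True); n=int(max(1,np.ceil(np.linalg.norm(P-p)/step),np.ceil(np.linalg.norm(rv)/ang)))
        rows=[];dp=(P-p)/n;m=1;mj=99
        for i in range(n):
            rows.append((np.round(np.r_[q.inv().apply(dp)/.5,rv/n/60],3)+0.).tolist()); q=q*R.from_rotvec(np.array(rows[-1][3:])*60,degrees=True); p=p+dp
            jn,e=ik(p,q,j); m=min(m,min(clear(jn).values()));mj=min(mj,ok(jn)); dj=np.abs(jn-j).max(); j=jn
        print('->',P,'clear %.3f jointmargin %.1f err %.4f lastdj %.1f'%(m,mj,e,dj),np.round(j,1));print(*rows,sep=',\n')
E
python3 - <<'E'
from km import *
b=np.load('pics/top0.npy');hsv=cv2.cvtColor(b,cv2.COLOR_RGB2HSV)
m=cv2.inRange(hsv,(22,130,120),(35,255,255));m[:110]=0;m[160:]=0;m[:,:200]=0;m[:,280:]=0
ys,xs=np.nonzero(m);print(len(xs))
P=np.array([onz(ray(CI['top'],(x,y)),.04)[:2] for x,y in zip(xs,ys)]);c=P.mean(0);w,v=np.linalg.eigh(np.cov(P.T));print(c,4*np.sqrt(w),v[:,1],np.ptp(P@v[:,0]),np.ptp(P@v[:,1]))
az=np.degrees(np.arctan2(-v[0,1]*np.sign(v[1,1]),abs(v[1,1])));print('az',az)
z=pose((0,0,0),15,az,1,1)[1].apply([0,0,1])
g=np.array([.669,.213,.04])-.005*z
for d in (.09,.0):
    print(pose(g-d*z,15,az,1,1))
path((np.array([.52,.20,.15]),E_('xyz',[180,-10,-94])),pose(g-.09*z,15,az,1,1),pose(g,15,az,1,1))
E
```

```text
535
[0.6702 0.2137] [0.0518 0.066 ] [0.3331 0.9429] 0.05184254167018476 0.06862604441584219
az -19.45684806843672
(array([0.6485, 0.2202, 0.1211]), Rotation.from_matrix(array([[-0.3331, -0.9108,  0.244 ],
                            [-0.9429,  0.3217, -0.0862],
                            [ 0.    , -0.2588, -0.9659]])))
(array([0.6705, 0.2125, 0.0342]), Rotation.from_matrix(array([[-0.3331, -0.9108,  0.244 ],
                            [-0.9429,  0.3217, -0.0862],
                            [ 0.    , -0.2588, -0.9659]])))
now 19.275 [0.4254 0.1688 0.1244] [-164.7123  -15.2771  -94.0392] w 0.06567656998488054
-> [0.52 0.2  0.15] clear -0.012 jointmargin 17.7 err 0.0000 lastdj 10.0 [ 45.7  16.5 -20.7   7.4 -60.6 -53.9]
[-0.02, -0.065, -0.006, -0.085, -0.029, 0.004],
[-0.02, -0.065, -0.011, -0.085, -0.029, 0.004],
[-0.021, -0.063, -0.016, -0.085, -0.029, 0.004]
-> [0.6485 0.2202 0.1211] clear -0.007 jointmargin 33.2 err 0.0000 lastdj 9.5 [ 41.4  20.6 -25.1  21.  -38.8 -76.7]
[-0.023, -0.085, 0.016, 0.075, -0.044, 0.092],
[-0.03, -0.08, 0.023, 0.075, -0.044, 0.092],
[-0.036, -0.075, 0.031, 0.075, -0.044, 0.092]
-> [0.6705 0.2125 0.0342] clear 0.035 jointmargin 27.5 err 0.0000 lastdj 5.7 [ 38.5  27.5 -29.6  28.1 -27.6 -82.4]
[0.0, 0.0, 0.09, 0.0, 0.0, 0.0],
[0.0, 0.0, 0.09, 0.0, 0.0, 0.0]
```

```bash
python3 - <<'E'
from km import *
az=-19
for t in (15,20):
    z=pose((0,0,0),t,az,1,1)[1].apply([0,0,1])
    g=np.array([.6695,.2135,.04])-.005*z
    p1,Q=pose(g-.055*z,t,az,1,1)
    print('tilt',t);path((np.array([.47,.17,.115]),Q),(p1,Q),pose(g,t,az,1,1))
    y=Q.apply([0,1,0]); print('tips',[ (g+.019*z+s*.033*y) for s in(-1,1)])
E
```

```text
tilt 15
now 19.275 [0.4254 0.1688 0.1244] [-164.7123  -15.2771  -94.0392] w 0.06567656998488054
-> [0.47  0.17  0.115] clear 0.128 jointmargin 8.7 err 0.0000 lastdj 4.3 [ 51.7   5.  -49.   26.  -33.7 -92.2]
[-0.004, -0.027, 0.013, -0.013, -0.06, 0.102],
[-0.007, -0.027, 0.013, -0.013, -0.06, 0.102],
[-0.009, -0.026, 0.013, -0.013, -0.06, 0.102]
-> [0.6575 0.2176 0.0873] clear 0.030 jointmargin 14.1 err 0.0000 lastdj 6.2 [ 40.3  23.2 -26.8  23.1 -34.4 -77.8]
[-0.053, -0.075, 0.034, 0.0, 0.0, 0.0],
[-0.053, -0.075, 0.034, 0.0, 0.0, 0.0],
[-0.053, -0.075, 0.034, 0.0, 0.0, 0.0],
[-0.053, -0.075, 0.034, 0.0, 0.0, 0.0]
-> [0.671  0.213  0.0342] clear 0.041 jointmargin 27.4 err 0.0000 lastdj 3.5 [ 38.5  27.5 -29.6  28.  -27.5 -81.9]
[0.0, 0.0, 0.055, 0.0, 0.0, 0.0],
[0.0, 0.0, 0.055, 0.0, 0.0, 0.0]
tips [array([0.7031, 0.2019, 0.035 ]), array([0.6428, 0.2227, 0.0179])]
tilt 20
now 19.275 [0.4254 0.1688 0.1244] [-164.7123  -15.2771  -94.0392] w 0.06567656998488054
-> [0.47  0.17  0.115] clear 0.141 jointmargin 2.5 err 0.0000 lastdj 8.1 [  52.2    3.7  -55.8   40.4  -30.1 -106.4]
[-0.004, -0.027, 0.013, 0.015, -0.055, 0.104],
[-0.007, -0.026, 0.014, 0.015, -0.055, 0.104],
[-0.009, -0.025, 0.015, 0.015, -0.055, 0.104]
-> [0.6537 0.219  0.086 ] clear 0.043 jointmargin 6.6 err 0.0000 lastdj 5.9 [ 40.6  21.6 -35.7  39.3 -27.9 -93.8]
[-0.053, -0.069, 0.041, 0.0, 0.0, 0.0],
[-0.053, -0.069, 0.041, 0.0, 0.0, 0.0],
[-0.053, -0.069, 0.041, 0.0, 0.0, 0.0],
[-0.053, -0.069, 0.041, 0.0, 0.0, 0.0]
-> [0.6714 0.2128 0.0344] clear 0.056 jointmargin 18.7 err 0.0000 lastdj 8.2 [  35.7   25.9  -39.6   53.2  -20.4 -104.4]
[0.0, 0.0, 0.055, 0.0, -0.001, 0.001],
[0.0, 0.0, 0.055, 0.0, -0.001, 0.001]
tips [array([0.7033, 0.2018, 0.0381]), array([0.6447, 0.222 , 0.0156])]
```

Call:
carry_out(
  targets=[
    [-0.004,-0.027,0.013,-0.013,-0.06,0.102],
    [-0.007,-0.027,0.013,-0.013,-0.06,0.102],
    [-0.009,-0.026,0.013,-0.013,-0.06,0.102],
    [0,0,0,0,0,0],
  ],
  hand=0.8,
)

```text
time_s: 19.77
tcp_pos: [0.4703, 0.1683, 0.1158]
eef_rot: [-165.0, 0.1, -109.2]
contact_force: [-0.6, 0.3, -0.7]
gripper_width: 0.0702
gripper_force: 0.0
```

Call:
carry_out(
  targets=[
    [-0.053,-0.075,0.034,0,0,0],
    [-0.053,-0.075,0.034,0,0,0],
    [-0.053,-0.075,0.034,0,0,0],
    [-0.053,-0.075,0.034,0,0,0],
    [0,0,0,0,0,0],
  ],
)

```text
time_s: 20.4
tcp_pos: [0.6602, 0.2175, 0.0874]
eef_rot: [-165.0, -0.1, -109.0]
contact_force: [0.0, -0.1, -0.2]
gripper_width: 0.0702
gripper_force: 0.0
```

```bash
python3 - <<'E'
from km import *
az=-19;t=15
z=pose((0,0,0),t,az,1,1)[1].apply([0,0,1])
g=np.array([.6695,.2135,.04])-.009*z
path(pose(g,t,az,1,1))
ci=r.camera_info('wrist')
im=r.capture('wrist');np.save('pics/w4.npy',im)
hsv=cv2.cvtColor(im,cv2.COLOR_RGB2HSV);m=cv2.inRange(hsv,(22,130,100),(35,255,255));n,l,st,c=cv2.connectedComponentsWithStats(m);i=1+st[1:,4].argmax();print(st[i],c[i],[tri([ray(ci,c[i]),ray(CI['top'],(240.8,136.7))])])
print(proj(ci,[.6695,.2135,.04]))
E
```

```text
now 20.4 [0.6602 0.2175 0.0874] [-164.9858   -0.0898 -108.9809] w 0.07016728957288351
-> [0.67   0.2133 0.0381] clear 0.040 jointmargin 27.8 err 0.0000 lastdj 3.4 [ 38.6  27.2 -29.5  27.8 -27.9 -81.7]
[0.001, 0.002, 0.05, 0.0, -0.001, 0.0],
[0.001, 0.002, 0.05, 0.0, -0.001, 0.0]
[ 245  185   83  106 6360] [286.752  236.9025] [(array([0.6701, 0.2129, 0.0382]), np.float64(0.0005555852979622116))]
[[286.3478 238.4859]]
```

Lemon position confirmed from close by; descend and grip.

Call:
carry_out(
  targets=[
    [0.001,0.002,0.05,0,0,0],
    [0.001,0.002,0.05,0,0,0],
    [0,0,0,0,0,0],
  ],
)

```text
time_s: 20.82
tcp_pos: [0.6662, 0.2109, 0.0384]
eef_rot: [-165.1, -0.2, -109.0]
contact_force: [0.1, 0.2, 0.7]
gripper_width: 0.0704
gripper_force: 0.0
```

Call:
carry_out(
  targets=[
    [0,0,0,0,0,0],
    [0,0,0,0,0,0],
    [0,0,0,0,0,0],
    [0,0,0,0,0,0],
  ],
  hand=0,
  squeeze=15,
)

```text
time_s: 21.32
tcp_pos: [0.6688, 0.2131, 0.0414]
eef_rot: [-164.9, 0.1, -109.0]
contact_force: [-2.2, 0.4, 7.7]
gripper_width: 0.0496
gripper_force: 15.0
```

Call:
carry_out(
  targets=[
    [0,0,-0.05,0,0,0],
    [0,0,-0.06,0,0,0],
    [0,0,0,0,0,0],
  ],
)

```text
time_s: 21.7
tcp_pos: [0.6554, 0.2184, 0.0957]
eef_rot: [-164.8, 0.2, -109.0]
contact_force: [-0.1, 0.4, -0.8]
gripper_width: 0.0492
gripper_force: 15.0
```

```bash
python3 - <<'E'
from km import *
Q=R.from_euler('xyz',r.get_state()['eef_rot'],degrees=True)
Qv=E_('xyz',[180,0,-91.8])
path((np.array([.5,.17,.12]),Q),(np.array([.44,.05,.14]),Qv),(np.array([.426,-.0135,.13]),Qv))
E
```

```text
now 21.7 [0.6554 0.2184 0.0957] [-164.8397    0.2146 -108.9699] w 0.04923544949707864
-> [0.5  0.17 0.12] clear 0.048 jointmargin 12.5 err 0.0000 lastdj 4.3 [ 48.6   6.9 -45.8  25.6 -33.9 -88.6]
[0.048, 0.06, -0.029, 0.0, 0.0, 0.0],
[0.048, 0.06, -0.029, 0.0, 0.0, 0.0],
[0.048, 0.06, -0.029, 0.0, 0.0, 0.0],
[0.048, 0.06, -0.029, 0.0, 0.0, 0.0]
-> [0.44 0.05 0.14] clear 0.116 jointmargin 16.1 err 0.0000 lastdj 15.9 [ 32.3   3.5 -35.1   0.  -51.5 -34.2]
[0.089, 0.008, -0.016, -0.084, -0.011, -0.095],
[0.087, 0.018, -0.016, -0.084, -0.011, -0.095],
[0.085, 0.028, -0.015, -0.084, -0.011, -0.095]
-> [ 0.426  -0.0135  0.13  ] clear 0.124 jointmargin 20.6 err 0.0000 lastdj 3.8 [ 25.    2.5 -37.7  -0.1 -49.8 -26.8]
[0.064, 0.012, 0.01, 0.0, -0.001, 0.0],
[0.064, 0.012, 0.01, 0.0, -0.001, 0.0]
```

Call:
carry_out(
  targets=[
    [0.048,0.06,-0.029,0,0,0],
    [0.048,0.06,-0.029,0,0,0],
    [0.048,0.06,-0.029,0,0,0],
    [0.048,0.06,-0.029,0,0,0],
    [0,0,0,0,0,0],
  ],
)

```text
time_s: 22.32
tcp_pos: [0.4972, 0.1674, 0.1177]
eef_rot: [-165.0, -0.0, -109.0]
contact_force: [0.9, -0.7, -1.6]
gripper_width: 0.0496
gripper_force: 15.0
```

Call:
carry_out(
  targets=[
    [0.053,0.005,-0.01,-0.05,-0.007,-0.057],
    [0.053,0.008,-0.01,-0.05,-0.007,-0.057],
    [0.052,0.012,-0.01,-0.05,-0.007,-0.057],
    [0.052,0.014,-0.009,-0.05,-0.007,-0.057],
    [0.051,0.017,-0.009,-0.05,-0.007,-0.057],
  ],
)

```text
time_s: 22.95
tcp_pos: [0.4412, 0.0473, 0.1388]
eef_rot: [179.8, -0.1, -91.7]
contact_force: [0.4, 0.0, -1.1]
gripper_width: 0.0497
gripper_force: 15.0
```

Call:
carry_out(
  targets=[
    [0.064,0.012,0.01,0,0,0],
    [0.064,0.012,0.01,0,0,0],
    [0,0,0,0,0,0],
    [0,0,0,0,0,0],
  ],
)

```text
time_s: 23.45
tcp_pos: [0.4277, -0.0157, 0.1289]
eef_rot: [179.9, -0.1, -91.9]
contact_force: [0.6, 0.2, -0.4]
gripper_width: 0.0497
gripper_force: 15.0
```

```bash
python3 - <<'E'
from km import *
Qv=E_('xyz',[180,0,-91.8])
path((np.array([.426,-.0135,.07]),Qv))
E
```

```text
now 23.45 [ 0.4277 -0.0157  0.1289] [179.9024  -0.1486 -91.8806] w 0.04968409851178624
-> [ 0.426  -0.0135  0.07  ] clear 0.131 jointmargin 16.1 err 0.0000 lastdj 4.9 [ 25.1   7.7 -42.2   0.1 -40.1 -26.9]
[-0.002, 0.002, 0.059, 0.001, -0.001, -0.001],
[-0.002, 0.002, 0.059, 0.001, -0.001, -0.001]
```

Call:
carry_out(
  targets=[
    [-0.002,0.002,0.06,0,0,0],
    [-0.002,0.002,0.06,0,0,0],
    [0,0,0.02,0,0,0],
    [0,0,0,0,0,0],
  ],
)

```text
time_s: 23.95
tcp_pos: [0.4253, -0.0135, 0.0589]
eef_rot: [179.8, -0.2, -91.8]
contact_force: [0.7, -0.9, 0.3]
gripper_width: 0.0496
gripper_force: 15.0
```

Call:
carry_out(
  targets=[
    [0,0,0,0,0,0],
    [0,0,0,0,0,0],
    [0,0,0,0,0,0],
  ],
  hand=0.66,
)

```text
time_s: 24.32
tcp_pos: [0.4255, -0.0137, 0.0596]
eef_rot: [180.0, -0.1, -91.8]
contact_force: [0.4, -0.1, 1.2]
gripper_width: 0.0576
gripper_force: 0.0
```

Call:
carry_out(
  targets=[
    [0,0,-0.04,0,0,0],
    [0,0,-0.08,0,0,0],
    [0,0,-0.04,0,0,0],
    [0,0,0,0,0,0],
  ],
)

```text
time_s: 24.82
tcp_pos: [0.4264, -0.0132, 0.1408]
eef_rot: [-179.9, -0.0, -91.8]
contact_force: [-0.8, 0.3, 0.6]
gripper_width: 0.058
gripper_force: 0.0
```

```bash
python3 - <<'E'
from km import *
im=r.capture('side');np.save('pics/s3.npy',im)
hsv=cv2.cvtColor(im,cv2.COLOR_RGB2HSV);m=cv2.inRange(hsv,(22,170,120),(32,255,255));n,l,st,c=cv2.connectedComponentsWithStats(m)
print([(st[i],c[i]) for i in range(1,n) if st[i,4]>60],proj(CI['side'],[.426,-.0135,.045]))
az,t=45,26
z=pose((0,0,0),t,az)[1].apply([0,0,1])
# refine jar: cap green, both initial views
for nme,f in(('top','top0'),('side','side0')):
    h2=cv2.cvtColor(np.load('pics/%s.npy'%f),cv2.COLOR_RGB2HSV);m=cv2.inRange(h2,(55,120,40),(75,255,255));n,l,st,c=cv2.connectedComponentsWithStats(m);i=1+st[1:,4].argmax();print(nme,st[i],c[i])
for fl in(0,1):
    g=np.array([.632,.315,.088])
    p,Q=pose(g-.075*z,t,az,fl)
    print('flip',fl);path((np.array([.45,.13,.16]),Q),(p,Q),pose(g,t,az,fl))
E
```

```text
[(array([463,  97,  21,   8,  80], dtype=int32), array([472.5125, 100.9125])), (array([340, 206,  23,  16, 237], dtype=int32), array([352.3122, 213.2869]))] [[347.7707 211.5775]]
top [176 136  22  23 214] [186.9019 146.8318]
side [156 221  25  21 343] [168.4636 232.4198]
flip 0
now 24.875 [ 0.4255 -0.0135  0.1397] [-179.998    -0.0813  -91.8485] w 0.057679603285944646
-> [0.45 0.13 0.16] clear 0.117 jointmargin 13.4 err 0.0000 lastdj 13.8 [ 37.3  -7.3 -44.9  -7.5 -26.8 -76.4]
[-0.048, -0.007, -0.007, 0.027, -0.069, 0.118],
[-0.049, -0.001, -0.003, 0.027, -0.069, 0.118],
[-0.049, 0.005, 0.0, 0.027, -0.069, 0.118],
[-0.048, 0.011, 0.003, 0.027, -0.069, 0.118],
[-0.045, 0.017, 0.006, 0.027, -0.069, 0.118],
[-0.042, 0.023, 0.009, 0.027, -0.069, 0.118]
-> [0.6122 0.2952 0.1455] clear 0.057 jointmargin 16.5 err 0.0000 lastdj 4.5 [ 41.2  13.7 -25.7  -4.  -24.7 -83.1]
[-0.081, 0.001, 0.046, 0.0, 0.0, 0.0],
[-0.081, 0.001, 0.046, 0.0, 0.0, 0.0],
[-0.081, 0.001, 0.046, 0.0, 0.0, 0.0],
[-0.081, 0.001, 0.046, 0.0, 0.0, 0.0],
[-0.081, 0.001, 0.046, 0.0, 0.0, 0.0]
-> [0.6354 0.3184 0.0781] clear 0
[... 941 characters left out ...]
17, 0.002, 0.032, 0.013, -0.139],
[0.009, -0.016, 0.002, 0.032, 0.013, -0.139],
[0.011, -0.015, 0.003, 0.032, 0.013, -0.139],
[0.013, -0.013, 0.004, 0.032, 0.013, -0.139]
-> [0.6122 0.2952 0.1455] clear 0.057 jointmargin 15.8 err 0.0000 lastdj 4.6 [ 41.3  13.7 -25.8  -3.6 -24.6  96.5]
[0.081, -0.002, 0.046, 0.001, 0.0, -0.001],
[0.081, -0.002, 0.046, 0.001, 0.0, -0.001],
[0.081, -0.001, 0.046, 0.001, 0.0, -0.001],
[0.081, -0.001, 0.046, 0.001, 0.0, -0.001],
[0.081, -0.001, 0.046, 0.001, 0.0, -0.001]
-> [0.6354 0.3184 0.0781] clear 0.035 jointmargin 17.4 err 0.0000 lastdj 3.8 [ 41.4  21.3 -25.3  -5.3 -17.6  98.2]
[0.0, 0.0, 0.075, 0.001, 0.001, -0.001],
[0.0, 0.0, 0.075, 0.001, 0.001, -0.001]
```

Call:
carry_out(
  targets=[
    [-0.048,-0.007,-0.007,0.027,-0.069,0.118],
    [-0.049,-0.001,-0.003,0.027,-0.069,0.118],
    [-0.049,0.005,0,0.027,-0.069,0.118],
    [0,0,0,0,0,0],
  ],
  hand=0.75,
)

```text
time_s: 25.38
tcp_pos: [0.4372, 0.0582, 0.1487]
eef_rot: [-177.6, 12.8, -112.9]
contact_force: [0.4, 0.0, -0.2]
gripper_width: 0.0656
gripper_force: 0.0
```

Call:
carry_out(
  targets=[
    [-0.048,0.011,0.003,0.027,-0.069,0.118],
    [-0.045,0.017,0.006,0.027,-0.069,0.118],
    [-0.042,0.023,0.009,0.027,-0.069,0.118],
    [0,0,0,0,0,0],
    [0,0,0,0,0,0],
  ],
)

```text
time_s: 26.0
tcp_pos: [0.45, 0.1294, 0.1593]
eef_rot: [-180.0, 25.7, -134.8]
contact_force: [-0.2, 0.7, 0.6]
gripper_width: 0.0653
gripper_force: 0.0
```

```bash
python3 - <<'E'
from km import *
az,t=45,26
z=pose((0,0,0),t,az)[1].apply([0,0,1])
g=np.array([.632,.315,.088])
p,Q=pose(g-.075*z,t,az,0)
path((p,Q))
E
```

```text
now 26.0 [0.45   0.1294 0.1593] [-179.973    25.7314 -134.7716] w 0.06531974710391136
-> [0.6122 0.2952 0.1455] clear 0.057 jointmargin 16.7 err 0.0000 lastdj 4.5 [ 41.2  13.7 -25.6  -4.2 -24.7 -82.9]
[-0.081, 0.001, 0.045, 0.0, -0.001, 0.001],
[-0.081, 0.001, 0.045, 0.0, -0.001, 0.001],
[-0.081, 0.001, 0.045, 0.0, -0.001, 0.001],
[-0.081, 0.001, 0.045, 0.0, -0.001, 0.001],
[-0.081, 0.001, 0.046, 0.0, -0.001, 0.001]
```

Call:
carry_out(
  targets=[
    [-0.081,0.001,0.045,0,0,0],
    [-0.081,0.001,0.045,0,0,0],
    [-0.081,0.001,0.045,0,-0.001,0.001],
    [-0.081,0.001,0.045,0,-0.001,0.001],
    [-0.081,0.001,0.045,0,-0.002,0.001],
  ],
)

```text
time_s: 26.62
tcp_pos: [0.614, 0.2949, 0.1459]
eef_rot: [179.9, 26.0, -135.1]
contact_force: [-0.7, -0.4, -0.1]
gripper_width: 0.0658
gripper_force: 0.0
```

Call:
carry_out(
  targets=[
    [0,0,0,0,0,0],
    [0,0,0,0,0,0],
  ],
)

```text
time_s: 26.88
tcp_pos: [0.6122, 0.2937, 0.1456]
eef_rot: [179.9, 25.9, -135.2]
contact_force: [0.1, -0.5, -0.2]
gripper_width: 0.0653
gripper_force: 0.0
```

```bash
python3 - <<'E'
from km import *
ci=r.camera_info('wrist')
az,t=45,26
z=pose((0,0,0),t,az)[1].apply([0,0,1])
path(pose(np.array([.632,.315,.088]),t,az,0))
print('proj jar top',proj(ci,[[.632,.315,.106],[.5414,.306,.088]])*1.4)
snap('wrist','w5',scale=1.4)
E
```

```text
now 26.875 [0.6122 0.2937 0.1456] [ 179.852    25.9493 -135.2388] w 0.06525891082199142
-> [0.6354 0.3184 0.0781] clear 0.035 jointmargin 17.6 err 0.0000 lastdj 3.8 [ 41.4  21.3 -25.2  -5.3 -17.7 -81.7]
[-0.001, 0.001, 0.076, 0.0, 0.0, -0.002],
[-0.001, 0.001, 0.076, 0.0, 0.0, -0.002]
proj jar top [[397.2541 354.0534]
 [547.3391 198.7988]]
```

View pics/w5.png

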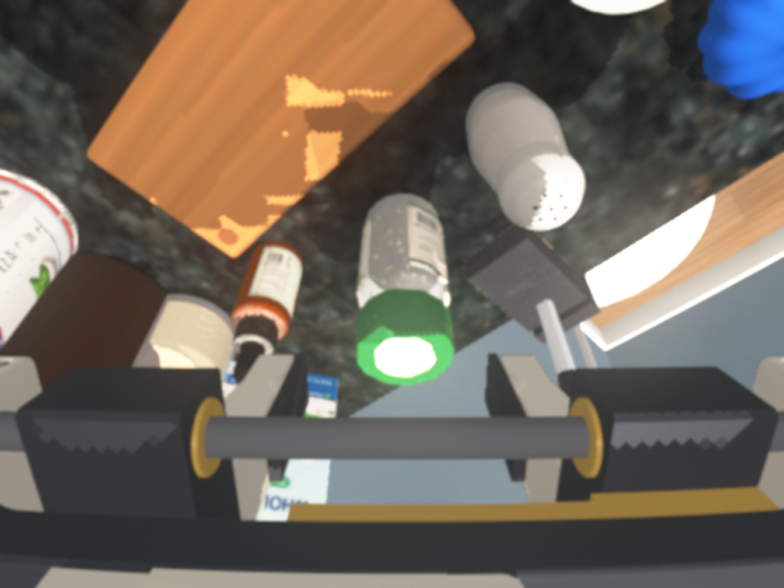

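Call:
carry_out(
  targets=[
    [-0.001,0.004,0.05,0,0,0],
    [-0.001,0.004,0.05,0,0,-0.002],
    [0,0,0.05,0,0,-0.002],
    [0,0,0,0,0,0],
    [0,0,0,0,0,0],
  ],
)

```text
time_s: 27.55
tcp_pos: [0.6332, 0.3212, 0.081]
eef_rot: [180.0, 26.1, -135.0]
contact_force: [-0.2, 0.1, 0.1]
gripper_width: 0.0657
gripper_force: 0.0
```

Call:
carry_out(
  targets=[
    [0,0,0,0,0,0],
    [0,0,0,0,0,0],
    [0,0,0,0,0,0],
    [0,0,0,0,0,0],
  ],
  hand=0,
  squeeze=20,
)

```text
time_s: 28.05
tcp_pos: [0.6336, 0.3219, 0.0809]
eef_rot: [180.0, 26.2, -135.0]
contact_force: [-0.4, -1.2, 4.8]
gripper_width: 0.0451
gripper_force: 20.0
```

```bash
python3 - <<'E'
from km import *
Q=E_('xyz',[180,26.1,-135])
a=np.array
path((a([.630,.318,.13]),Q),(a([.56,.26,.165]),Q),(a([.425,.2435,.165]),Q),(a([.425,.2435,.088]),Q))
E
```

```text
now 28.05 [0.6336 0.3219 0.0809] [ 179.9513   26.1945 -135.0094] w 0.045121559555467684
-> [0.63  0.318 0.13 ] clear 0.035 jointmargin 23.1 err 0.0000 lastdj 5.7 [ 41.9  16.9 -23.9  -3.5 -23.2 -84. ]
[-0.034, 0.0, -0.093, 0.001, 0.002, 0.0]
-> [0.56  0.26  0.165] clear 0.073 jointmargin 23.7 err 0.0000 lastdj 5.2 [ 42.4   6.8 -32.2  -2.7 -25.  -85.2]
[0.066, 0.008, -0.071, 0.0, 0.0, 0.0],
[0.066, 0.008, -0.071, 0.0, 0.0, 0.0]
-> [0.425  0.2435 0.165 ] clear 0.131 jointmargin 4.8 err 0.0000 lastdj 12.1 [  56.2   -7.7  -53.5   15.2  -19.1 -114.5]
[0.064, 0.056, -0.031, 0.0, 0.0, 0.0],
[0.064, 0.056, -0.031, 0.0, 0.0, 0.0],
[0.064, 0.056, -0.031, 0.0, 0.0, 0.0]
-> [0.425  0.2435 0.088 ] clear 0.206 jointmargin -4.9 err 0.0293 lastdj 7.9 [  49.6    1.5  -63.2   31.5   -0.5 -125.6]
[0.034, 0.0, 0.069, 0.0, 0.0, 0.0],
[0.034, 0.0, 0.069, 0.0, 0.0, 0.0]
```

```bash
python3 - <<'E'
from km import *
for tx,ty in((.4215,.2385),(.44,.24),(.45,.24)):
  for az in range(-180,180,15):
    res=[]
    for zz in (.165,.088):
        Q=E_('z',az-45)*E_('xyz',[180,26.1,-135]); off=E_('z',az-45).apply([.0036,.005,0]); p=np.array([tx,ty,zz])+off
        best=None
        for j0 in ([50,0,-45,10,-30,-100],[40,0,-40,40,-50,0],[60,0,-40,-40,-50,0],[50,0,-30,0,-70,100],[60,0,-40,-40,-50,-170],[45,0,-40,0,-80,-10]):
            j,e=ik(p,Q,j0)
            if e<1e-3 and (best is None or ok(j)>best[0]): best=(ok(j),min(clear(j).values()),j)
        res.append(best)
    if all(x and x[0]>2 for x in res): print(tx,ty,az,*[('%.1f %.3f'%x[:2],np.round(x[2])) for x in res])
E
```

```text
0.4215 0.2385 -180 ('51.1 -0.048', array([ 40.,  21.,  -7., -16., -83.,  55.])) ('47.1 -0.027', array([ 39.,  25., -11., -17., -75.,  58.]))
0.4215 0.2385 -165 ('50.9 -0.048', array([ 43.,  22.,  -7., -12., -84.,  66.])) ('46.8 -0.028', array([ 43.,  26., -11., -12., -76.,  67.]))
0.4215 0.2385 -150 ('49.5 -0.047', array([ 47.,  22.,  -9.,  -7., -84.,  75.])) ('45.4 -0.028', array([ 47.,  27., -13.,  -8., -76.,  77.]))
0.4215 0.2385 -135 ('47.0 -0.053', array([ 51.,  22., -11.,  -3., -83.,  85.])) ('42.8 -0.031', array([ 51.,  26., -16.,  -3., -74.,  86.]))
0.4215 0.2385 -120 ('43.3 -0.013', array([ 55.,  21., -15.,   2., -80.,  94.])) ('39.0 -0.006', array([ 55.,  26., -19.,   2., -71.,  94.]))
0.4215 0.2385 -105 ('38.7 0.025', array([ 59.,  19., -20.,   7., -77., 103.])) ('34.2 0.034', array([ 58.,  24., -24.,   8., -67., 102.]))
0.4215 0.2385 -90 ('33.3 0.062', array([ 62.,  17., -25.,  13., -72., 112.])) ('28.5 0.074', array([ 62.,  22., -30.,  13., -62., 109.]))
0.4215 0.2385 -75 ('27.2 0.086', array([ 65.,  14., -31.,  18., -67., 120.])) ('22.0 0.103', array([ 65.,  19., -36., 
[... 5568 characters left out ...]
, -33., -43.,  -8.]))
0.45 0.24 105 ('40.7 -0.015', array([ 30.,   9., -18., -30., -59.,  -0.])) ('37.2 0.000', array([ 29.,  15., -21., -33., -52.,   6.]))
0.45 0.24 120 ('45.0 -0.039', array([ 29.,  13., -13., -29., -67.,  13.])) ('41.3 -0.027', array([ 29.,  18., -17., -31., -59.,  18.]))
0.45 0.24 135 ('48.7 -0.061', array([ 30.,  16., -10., -26., -73.,  24.])) ('44.9 -0.043', array([ 30.,  21., -13., -28., -65.,  29.]))
0.45 0.24 150 ('51.6 -0.049', array([ 32.,  19.,  -7., -23., -78.,  35.])) ('47.7 -0.055', array([ 32.,  24., -11., -24., -70.,  39.]))
0.45 0.24 165 ('53.6 -0.028', array([ 35.,  21.,  -5., -20., -82.,  46.])) ('49.6 -0.051', array([ 35.,  26.,  -9., -20., -74.,  49.]))
```

```bash
python3 - <<'E'
from km import *
Q=E_('xyz',[180,26.1,-135]);Q2=E_('xyz',[180,26.1,-115])
a=np.array;o=E_('z',20).apply([.0036,.005,0]);t=a([.4215,.2390,0])+o
path((a([.630,.318,.13]),Q),(a([.56,.26,.165]),Q),(t+a([0,0,.165]),Q2),step=.04)
E
```

```text
now 28.05 [0.6336 0.3219 0.0809] [ 179.9513   26.1945 -135.0094] w 0.045121559555467684
-> [0.63  0.318 0.13 ] clear 0.035 jointmargin 20.2 err 0.0000 lastdj 3.0 [ 41.8  16.9 -23.8  -3.6 -23.3 -83.8]
[-0.017, 0.0, -0.046, 0.0, 0.001, 0.0],
[-0.017, 0.0, -0.046, 0.0, 0.001, 0.0]
-> [0.56  0.26  0.165] clear 0.061 jointmargin 23.5 err 0.0000 lastdj 3.5 [ 42.3   6.8 -32.1  -2.9 -25.1 -85. ]
[0.044, 0.006, -0.047, 0.0, 0.0, 0.0],
[0.044, 0.006, -0.047, 0.0, 0.0, 0.0],
[0.044, 0.006, -0.047, 0.0, 0.0, 0.0]
-> [0.4232 0.2449 0.165 ] clear 0.114 jointmargin 20.6 err 0.0000 lastdj 5.4 [ 45.9  -3.8 -37.7 -15.5 -32.2 -59.4]
[0.048, 0.043, -0.024, -0.036, 0.0, -0.075],
[0.045, 0.048, -0.022, -0.036, 0.0, -0.075],
[0.041, 0.052, -0.02, -0.036, 0.0, -0.075],
[0.037, 0.055, -0.018, -0.036, 0.0, -0.075]
```

Call:
carry_out(
  targets=[
    [-0.017,0,-0.046,0,0,0],
    [-0.017,0,-0.046,0,0,0],
    [0.044,0.006,-0.047,0,0,0],
    [0.044,0.006,-0.047,0,0,0],
    [0.044,0.006,-0.047,0,0,0],
  ],
)

```text
time_s: 28.68
tcp_pos: [0.5584, 0.2597, 0.1629]
eef_rot: [179.9, 26.0, -135.0]
contact_force: [0.2, 0.6, -0.9]
gripper_width: 0.0448
gripper_force: 20.0
```

Call:
carry_out(
  targets=[
    [0.048,0.043,-0.024,-0.036,0,-0.075],
    [0.045,0.048,-0.022,-0.036,0,-0.075],
    [0.041,0.052,-0.02,-0.036,0,-0.075],
    [0.037,0.055,-0.018,-0.036,0,-0.075],
    [0,0,0,0,0,0],
  ],
)

```text
time_s: 29.3
tcp_pos: [0.4209, 0.2446, 0.1633]
eef_rot: [-179.9, 26.1, -115.0]
contact_force: [0.8, 0.8, -0.6]
gripper_width: 0.0445
gripper_force: 20.0
```

Call:
carry_out(
  targets=[
    [0,0,0,0,0,0],
  ],
)

```text
time_s: 29.42
tcp_pos: [0.4228, 0.2454, 0.1635]
eef_rot: [-179.9, 26.1, -115.0]
contact_force: [0.7, 0.2, -0.4]
gripper_width: 0.0449
gripper_force: 20.0
```

```bash
python3 - <<'E'
from km import *
Q2=E_('xyz',[180,26.1,-115])
a=np.array
path((a([.4232,.2449,.092]),Q2))
snap('side','s4',(150,90,420,320),2.5)
E
```

```text
now 29.425 [0.4228 0.2454 0.1635] [-179.8575   26.1373 -115.001 ] w 0.044865119077749524
-> [0.4232 0.2449 0.092 ] clear 0.175 jointmargin 18.3 err 0.0000 lastdj 5.7 [ 44.2   3.6 -40.  -23.1 -23.4 -49.8]
[0.032, 0.0, 0.064, -0.001, 0.0, 0.0],
[0.032, 0.0, 0.064, -0.001, 0.0, 0.0]
```

View pics/s4.png

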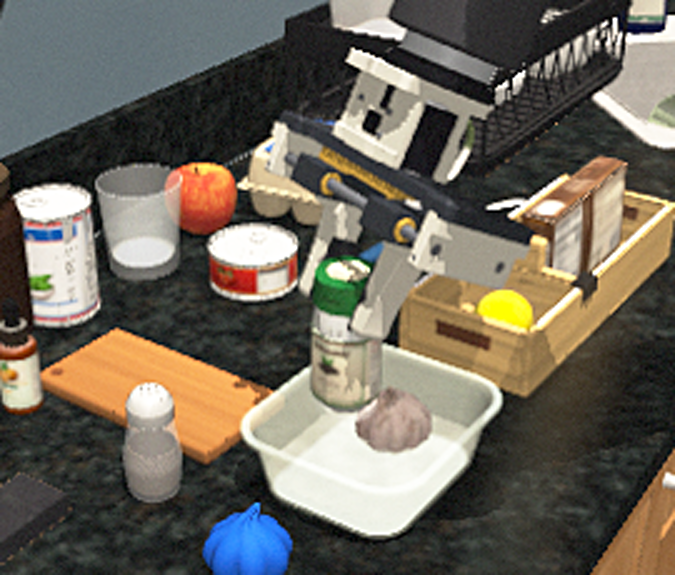

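```bash
python3 - <<'E'
from h import *
q=ray(CI['side'],(150+393/2.5,90+422/2.5));print(onz(q,.03))
print(onz(ray(CI['side'],(150+345/2.5,90+403/2.5)),.085))
E
```

```text
[0.4201 0.1728 0.03  ]
[0.421  0.2418 0.085 ]
```

Call:
carry_out(
  targets=[
    [0.022,0,0.045,0,0,0],
    [0.022,0,0.045,0,0,0],
    [0.018,0,0.036,0,0,0],
    [0,0,0,0,0,0],
  ],
)

```text
time_s: 29.98
tcp_pos: [0.4223, 0.2445, 0.0912]
eef_rot: [-180.0, 25.9, -115.1]
contact_force: [1.2, 0.4, -0.2]
gripper_width: 0.0448
gripper_force: 20.0
```

Call:
carry_out(
  targets=[
    [0.003,0,0.006,0,0,0],
    [0,0,0,0,0,0],
  ],
)

```text
time_s: 30.22
tcp_pos: [0.4228, 0.2453, 0.0902]
eef_rot: [-179.9, 26.2, -115.0]
contact_force: [-0.5, 0.7, 0.6]
gripper_width: 0.045
gripper_force: 20.0
```

Call:
carry_out(
  targets=[
    [0.003,0,0.005,0,0,0],
    [0.001,0,0.003,0,0,0],
    [0,0,0,0,0,0],
  ],
)

```text
time_s: 30.6
tcp_pos: [0.4225, 0.2451, 0.0852]
eef_rot: [-179.9, 26.1, -115.0]
contact_force: [-0.1, 1.1, -0.7]
gripper_width: 0.0451
gripper_force: 20.0
```

Call:
carry_out(
  targets=[
    [0.001,0,0.002,0,0,0],
    [0,0,0,0,0,0],
  ],
)

```text
time_s: 30.85
tcp_pos: [0.4225, 0.2451, 0.084]
eef_rot: [-179.9, 26.1, -115.0]
contact_force: [0.3, -0.2, -1.6]
gripper_width: 0.045
gripper_force: 20.0
```

Call:
carry_out(
  targets=[
    [0.001,0,0.002,0,0,0],
    [0,0,0,0,0,0],
  ],
)

```text
time_s: 31.1
tcp_pos: [0.4232, 0.2455, 0.0837]
eef_rot: [-179.8, 26.2, -114.9]
contact_force: [-1.2, -1.3, 5.9]
gripper_width: 0.0447
gripper_force: 20.0
```

Call:
carry_out(
  targets=[
    [0.001,0,0.002,0,0,0],
    [0,0,0,0,0,0],
  ],
)

```text
time_s: 31.35
tcp_pos: [0.4239, 0.246, 0.0835]
eef_rot: [-179.8, 26.3, -114.9]
contact_force: [-2.8, -3.3, 12.9]
gripper_width: 0.0449
gripper_force: 20.0
```

Call:
carry_out(
  targets=[
    [-0.001,0,-0.002,0,0,0],
    [0,0,0,0,0,0],
    [0,0,0,0,0,0],
  ],
)

```text
time_s: 31.72
tcp_pos: [0.4231, 0.2455, 0.0835]
eef_rot: [-179.8, 26.2, -115.0]
contact_force: [-1.6, -0.7, 7.6]
gripper_width: 0.0449
gripper_force: 20.0
```

Call:
carry_out(
  targets=[
    [0,0,0,0,0,0],
    [0,0,0,0,0,0],
    [0,0,0,0,0,0],
    [0,0,0,0,0,0],
  ],
  hand=0.75,
)

```text
time_s: 32.22
tcp_pos: [0.4224, 0.245, 0.0828]
eef_rot: [-179.9, 26.1, -115.0]
contact_force: [0.3, 0.6, -0.6]
gripper_width: 0.0653
gripper_force: 0.0
```

```bash
python3 - <<'E'
from km import *
s=r.get_state();Q=R.from_euler('xyz',s['eef_rot'],degrees=True);p=s['tcp_pos']-.08*Q.apply([0,0,1])
path((p,Q),(p+np.array([.02,-.25,.03]),Q))
E
```

```text
now 32.225 [0.4224 0.245  0.0828] [-179.8922   26.0901 -114.9833] w 0.06527064379356937
-> [0.4074 0.2132 0.1546] clear 0.172 jointmargin 17.6 err 0.0000 lastdj 5.4 [ 43.3  -5.6 -40.1 -17.6 -32.2 -55.3]
[0.0, 0.0, -0.08, 0.0, 0.0, 0.0],
[0.0, 0.0, -0.08, 0.0, 0.0, 0.0]
-> [ 0.4274 -0.0368  0.1846] clear 0.066 jointmargin 19.9 err 0.0000 lastdj 6.9 [ -2.4  -1.3 -26.8 -28.8 -57.3  -8.3]
[0.061, -0.041, -0.041, 0.0, 0.0, 0.0],
[0.061, -0.041, -0.041, 0.0, 0.0, 0.0],
[0.061, -0.041, -0.041, 0.0, 0.0, 0.0],
[0.061, -0.041, -0.041, 0.0, 0.0, 0.0],
[0.061, -0.041, -0.041, 0.0, 0.0, 0.0],
[0.061, -0.041, -0.041, 0.0, 0.0, 0.0]
```

Call:
carry_out(
  targets=[
    [0,0,-0.04,0,0,0],
    [0,0,-0.06,0,0,0],
    [0,0,-0.07,0,0,0],
    [0,0,0,0,0,0],
  ],
)

```text
time_s: 32.72
tcp_pos: [0.4072, 0.2113, 0.1618]
eef_rot: [-179.7, 26.4, -114.9]
contact_force: [-0.9, 1.1, -0.4]
gripper_width: 0.0655
gripper_force: 0.0
```

Call:
carry_out(
  targets=[
    [0.061,-0.041,-0.041,0,0,0],
    [0.061,-0.041,-0.041,0,0,0],
    [0.061,-0.041,-0.041,0,0,0],
    [0.061,-0.041,-0.041,0,0,0],
    [0.061,-0.041,-0.041,0,0,0],
  ],
)

```text
time_s: 33.35
tcp_pos: [0.4224, 0.0018, 0.1841]
eef_rot: [-179.9, 26.1, -115.0]
contact_force: [0.4, 0.1, -0.9]
gripper_width: 0.0657
gripper_force: 0.0
```

Call:
carry_out(
  targets=[
    [0.061,-0.041,-0.041,0,0,0],
    [0,0,0,0,0,0],
    [0,0,0,0,0,0],
    [0,0,0,0,0,0],
  ],
)

```text
time_s: 33.85
tcp_pos: [0.4252, -0.0378, 0.189]
eef_rot: [-179.9, 26.1, -114.9]
contact_force: [-0.1, -0.1, 0.7]
gripper_width: 0.0656
gripper_force: 0.0
```

```bash
python3 - <<'E'
from h import *
a=r.capture('side');b=r.capture('top')
c=np.hstack([a[90:330,130:430],b[90:330,120:420]])
save(c,'fin',scale=1.33)
E
```

```text
(no output)
```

View pics/fin.png

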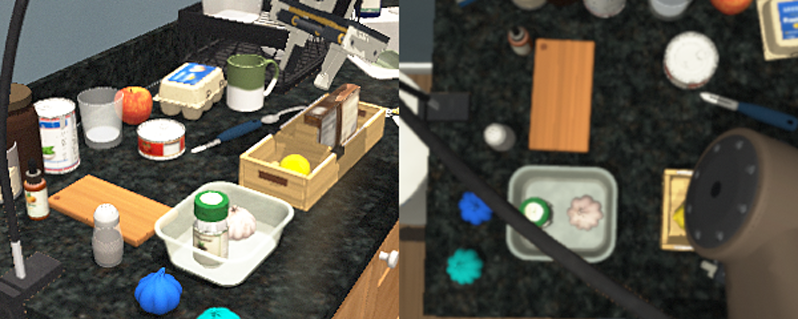

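The final picture shows everything in place. The jar is upright at (535,213) and the garlic at (585,212), both in the tub. The lemon is at (295,163) and the carton at (340,115), on opposite sides of the divider. The shaker has not moved.

```bash
python3 -c "
from plant import r
print(r.close_job())"
```

```text
the job is handed in; nothing more can be done
None
```

I handed the job in at about 34 s of the 120 s; the result wasn't shown, but the last pictures show both kits made up, with carton and lemon on opposite sides of the divider, garlic and upright jar in the tub, and the shaker where it was.

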